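Sweep profile offcuts from under the crossbar

ROBOT

A 6-joint arm with a two-finger parallel gripper is mounted at the origin on the work surface. World frame = base frame: x ahead of the robot, y to its left, z up, the work surface at z = 0. Lengths are in m, angles in rad, forces in N, time in s.
With the tool pointing down it reaches from about 0.375 to 0.9 m from the base axis. Payload 3.1 kg.
Tool frame: the origin (TCP) lies on the centre line of the jaws, within the pads' length; the fingertips stand bot.nose_length ahead of it and the grasp point (between the pads) lies 3 mm ahead of it (bot.nose_length is the distance from the TCP to the fingertips, in m); z points along the fingers, y is the direction in which the jaws open and shut (so a half turn about z gives the same grasp; the last joint's range is limited). The gripper opens to 87 mm and grips with 3 to 60 N. Pads are 19 mm wide; open, the fingers measure 117 mm over their backs; the gripper's body (75 mm by 190 mm) begins 51 mm behind the grasp point.
Start: joints at [-1.496, 0.527, 1.433, -0, 1.181, -0.178], TCP at [0.156, -0.605, 0.245] pointing down, gripper open.
Joint ranges: [-3.08, 3.08], [-0.75, 2.2], [0.22, 2.44], [-1.43, 4.57], [0, 2.65], [-2.85, 2.85]. Speed limits (rad/s): [2.79, 2.79, 3.14, 3.14, 3.14, 3.14].

INTERFACE

Orientations are given as a unit quaternion [x, y, z, w].
In Python, from cell import bot gives the robot as it stands.
- The arm moves only by the shell command python3 -m jog 'ROWS' [FORCE]. ROWS is JSON, a list of rows, each a list of 7 numbers: the turn, a rotation vector about the tool's x, y, z in degrees, then the shift along the tool's x, y, z in cm, then the finger opening in cm, from 0 to 8.7. In form: [[wx, wy, wz, x, y, z, grip], ...]. A call has 1 to 8 rows; each row is the pose to reach, as a shift and turn from the pose commanded when the call began, along the tool's axes at that moment; what a row does not reach only later rows make up. A row lasts 1/8 s, in which the tool goes at most 62.5 mm and 10.7 degrees, less where a joint would pass 70% of its speed; a pose out of reach is approached as far as the arm can. A call with a gripper value outside its range is refused whole. The fingers move at their own pace and stop on an object; FORCE is the grip in N (left out, the last holds). Time passes only in rows, so rows that repeat a pose let the fingers close. It gives the time, the measured TCP pose, the force and the opening at its end, in the units of the state.
- bot.state(): the state, without advancing time (a new reading comes with each control period).
- bot.camera(name): name is "scene" or "top" or "wrist"; returns the picture (420x560x3 uint8, red, green, blue); there is no depth.
- bot.get_calibration(name): a dict with "fov_y" (degrees; the focal length in pixels is half the picture's height over the tangent of half this angle, whatever the lens; pixels are square), "cx", "cy" (the principal point, pixels), "dist" ([k1, k2, p1, p2, k3] as OpenCV has them; the pictures are not rectified), "R" (3x3) and "t" (3): a world point X has camera coordinates R X + t. Camera axes: x right, y down, z forward; pixel columns grow to the right and rows downward; lengths in m; the calibration is good to about 2 mm. A picture is of the moment at which its call begins: read the wrist's pose just before it. get_calibration takes no time and is no camera call; for the wrist camera it gives the pose at the moment of the call.
- bot.job_done(): hands the job in, once; it reports no verdict.
The state is a dict: "time_s": time; "joints": joint angles; "joint_vel": joint speeds; "tau": joint torques, N m; "ee_pos": TCP position; "tcp_rot": TCP orientation; "wrist_force": force on the tool from outside, world axes, zero at the start; "torque": the same for the moment, N m; "width": finger opening in m.
Only numpy, scipy, OpenCV 4.12 (cv2) and the standard library are available. Lean on these libraries where they do the work, as an engineer would, in place of code of your own. Each camera call takes 0.05 s, during which the arm holds its last target.

TASK

Take the hand sweeper by its handle and, reaching under the crossbar with it, sweep the three loose aluminium offcuts off the platform's front edge into the tray. Move the offcuts only with the sweeper, do not knock the crossbar, and leave the other things on the platform and bench where they are. Then stand the sweeper upright on the bench again, about where you found it, and let go.

Things in the scene. Friction and masses are not known exactly. Their poses are not given: they have to be found in the camera images.
- sweeper_mid (a point): hand sweeper standing upright on the bench left or right of the platform, 200 mm tall, 0.2 kg: black foot 130 mm long (its y), 36 mm thick (x), 25 mm high; from its middle rises a straight wooden handle, section 20 mm (x) by 26 mm (y), up to the top. The point is on the handle's axis 100 mm above the underside; z points up the handle. Either long side of the foot may sweep
- sweeper_grip (a point): on the sweeper's handle axis, 172 mm above its underside; axes as sweeper_mid. Best grip: firmly across the 26 mm width (fingers closing along its y), 165 to 180 mm above the underside, so that the hand clears the crossbar when the sweeper leans about 30 degrees, foot away from the robot (under the bar, behind the offcuts)
- deck_edge (a point): fixed platform; the point is the middle of its front (robot side) top edge, at the deck surface, 60 mm above the bench. x points across the deck away from the robot, y along the edge to the left, z up. Deck flat, 250 mm deep (x 0 to 250 mm), 340 mm wide; along each side a curb 30 mm wide, 20 mm high, leaving a clear channel y -140 to +140 mm, open at the front
- platform: the same platform; origin on the bench under the deck's centre (125 mm behind the front edge), axes as deck_edge. Measured from the front edge, the offcuts lie within x 20 to 106 mm and the loose bystanders at the back of the deck stand beyond x = 182 mm
- bar_mid (a point): middle of the fixed crossbar, a 20 x 20 mm aluminium bar along y over the deck; underside 180 mm above the deck, robot-side face 70 mm behind the front edge, far face 90 mm behind it. A 20 mm square post at each end (y +-155 mm) stands on the curb. A small sensor head sits on the bar's far face at y +100 mm. Axes as deck_edge
- crossbar: the same crossbar with its two posts; origin at curb-top height (80 mm above the bench) below the bar's middle; axes as deck_edge
- tray_floor (a point): fixed open grey tray standing on the bench against the platform's front: outside 126 mm (x) by 300 mm (y) by 48 mm high, walls and floor 4 mm thick; its rim is 12 mm lower than the deck. The point is the centre of its inner floor, 63 mm in front of the deck edge; axes as deck_edge
- offcut_a_mid (a point): loose offcut of slotted aluminium profile, 60 x 40 x 20 mm (long along its y, 20 high), lies flat under the crossbar, long side roughly across the platform, on the deck; the point is its centre, 10 mm above its underside
- offcut_b_mid (a point): loose offcut of slotted aluminium profile, 64 x 40 x 20 mm (long along its y, 20 high), lies flat under the crossbar, long side roughly across the platform, on the deck; the point is its centre, 10 mm above its underside
- offcut_c_mid (a point): loose offcut of slotted aluminium profile, 70 x 40 x 20 mm (long along its y, 20 high), lies flat under the crossbar, long side roughly across the platform, on the deck; the point is its centre, 10 mm above its underside
- offcut_a: the 60 mm offcut, origin at the centre of its underside
- offcut_b: the 64 mm offcut, origin at the centre of its underside
- offcut_c: the 70 mm offcut, origin at the centre of its underside
- multimeter_mid (a point): bystander: black handheld meter lying on the bench on the other side of the platform from the sweeper, 170 x 80 x 36 mm; its centre
- sensor_mid (a point): bystander: loose grey sensor block at the back of the deck, 36 x 60 x 40 mm; its centre
- weight_mid (a point): bystander: loose brass weight at the back of the deck, 40 mm across, 46 mm high; on its axis 20 mm above the deck
- jar_mid (a point): bystander: closed jar on the bench left of the platform, 60 mm across, 85 mm high; its centre
There are look-alikes about, which are no part of the job. What is shaped like the part that bears sweeper_mid but orange is not meant. What is shaped like the offcut_a but orange is not meant.

How it is judged:
By the outcome, as a careful person would: the job done as asked, in the order asked, and still so for the second after the job is handed in, with the robot touching nothing.
It also fails if it takes over 61 s, if anything falls off the work surface, if the arm or the gripper's body presses on something with over 40 N, if the wrist force passes 120 N, or if a joint passes its speed limit or range.

## Working session

There is one attempt and no reset: what is moved stays moved. The work goes in short steps, Python scripts to look and compute and a shell command to move; the robot and the scene stay as the last step left them, time stands still between calls to the robot, and variables do not carry over. Pictures are saved under pics/ and viewed, and the job is handed in when it is done.

```bash
ls; mkdir -p pics; python3 - <<'E'
from cell import bot
import cv2, numpy as np
print(bot.state(), bot.nose_length)
for n in ["scene","top","wrist"]:
    c=bot.get_calibration(n); im=bot.camera(n)
    print(n,c)
    cv2.imwrite(f"pics/{n}0.png",im[:,:,::-1])
E
```

```text
pics
{'time_s': 0.0, 'joints': array([-1.49648212e+00,  5.28479080e-01,  1.43393506e+00, -1.39911087e-05,
        1.18141170e+00, -1.78522505e-01]), 'joint_vel': array([-0.00101236,  0.00075056, -0.00112979, -0.00075696, -0.00063627,
        0.00069598]), 'tau': array([ 4.84416923e-04, -4.40039134e+01, -1.76591992e+01,  6.33283798e-02,
        5.80472499e-02, -1.71294791e-04]), 'ee_pos': array([ 0.15630245, -0.60440732,  0.24355325]), 'tcp_rot': array([ 9.92018882e-01,  1.26084461e-01,  5.16925147e-05, -1.11541163e-03]), 'wrist_force': array([-0.07448165,  0.38035624, -0.17939476]), 'torque': array([ 0.00203491, -0.02635131, -0.01218869]), 'width': 0.08693222018940086} 0.022
scene {'fov_y': 44.214075032021626, 'cx': 272.1651769278483, 'cy': 205.77545606279233, 'dist': array([-0.12797381,  0.        ,  0.        ,  0.        ,  0.        ]), 'R': array([[ 0.12322866,  0.99237515, -0.00249974],
       [ 0.85151585, -0.10703034, -0.51328868],
       [-0.50964248,  0.06112331, -0.85821237]]), 't': array([-0.09225764, -0.36278521,  1.58610958])}
top {'fov_y': 49.12618605718489, 'cx': 282.0376025654403, 'cy': 204.99352913592182, 'dist': array([-0.06893831,  0.        ,  0.        ,  0.        ,  0.        ]), 'R': array([[-0.02281091, -0.9996091 ,  0.0161653 ],
       [-0.98694228,  0.01993705, -0.1598357 ],
       [ 0.15945093, -0.01960022, -0.98701126]]), 't': array([0.0051549 , 0.58746981, 1.44430632])}
wrist {'fov_y': 65.96022823982823, 'cx': 283.59459701561843, 'cy': 210.68916889760052, 'dist': array([-0.05872659,  0.        ,  0.        ,  0.        ,  0.        ]), 'R': array([[ 0.25007807, -0.96822449, -0.00151574],
       [-0.93794589, -0.24264541,  0.2477513 ],
       [-0.24024666, -0.06053549, -0.96882248]]), 't': array([-0.62383568, -0.03004456,  0.3896662 ])}
```

View pics/scene0.png

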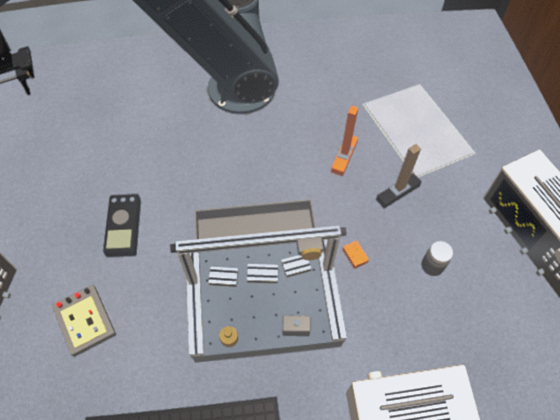

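View pics/top0.png

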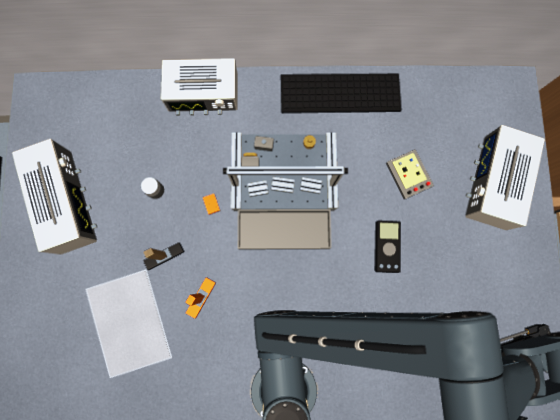

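View pics/wrist0.png

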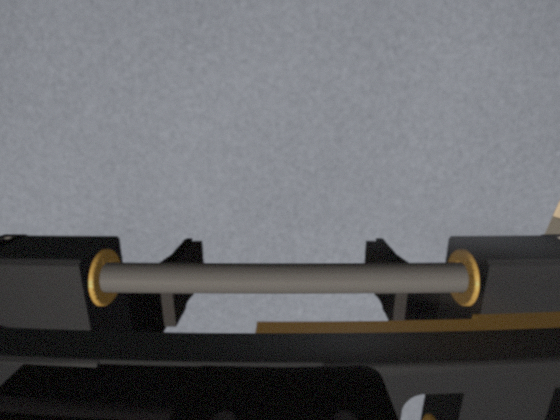

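The scene shows two sweepers. One is orange, at scene (345,145) and top (202,298). The other has a black foot and wooden handle, at scene (400,180) and top (163,255), and it fits the description. There is an orange block at scene (356,254) beside the platform, which is the look-alike offcut. The three silver offcuts are at scene (222,276), (262,273) and (297,265). I'll confirm these in an enlarged crop.

```bash
cat > h.py <<'E'
import numpy as np, cv2
from cell import bot
def K(c):
    f=210/np.tan(np.radians(c["fov_y"]/2)); return np.array([[f,0,c["cx"]],[0,f,c["cy"]],[0,0,1.]])
def ray(c,uv):
    p=cv2.undistortPointsIter(np.array(uv,float).reshape(-1,1,2),K(c),c["dist"],None,None,(3,50,1e-9)).reshape(-1,2)
    R,t=c["R"],c["t"]; d=np.c_[p,np.ones(len(p))]@R
    return -R.T@t,d
def plane(c,uv,z):
    o,d=ray(c,uv); return o+d*((z-o[2])/d[:,2])[:,None]
def proj(c,X):
    r,_=cv2.Rodrigues(c["R"]); return cv2.projectPoints(np.array(X,float).reshape(-1,1,3),r,c["t"],K(c),c["dist"])[0].reshape(-1,2)
def tri(c1,u1,c2,u2):
    o1,d1=ray(c1,u1);o2,d2=ray(c2,u2);d1=d1[0];d2=d2[0]
    s=np.linalg.lstsq(np.c_[d1,-d2],o2-o1,rcond=None)[0]
    a=o1+d1*s[0];b=o2+d2*s[1]; return (a+b)/2,np.linalg.norm(a-b)
E
python3 - <<'E'
import cv2,numpy as np
a=cv2.imread("pics/scene0.png");b=cv2.imread("pics/top0.png")
z=lambda im,x,y,w,h,k:cv2.resize(im[y:y+h,x:x+w],None,fx=k,fy=k,interpolation=cv2.INTER_CUBIC)
cv2.imwrite("pics/c1.png",z(a,310,80,130,140,4))
cv2.imwrite("pics/c2.png",z(a,160,190,200,175,4)[:, :800][:600] if 0 else z(a,160,190,195,170,4)[:600+80][:600])
cv2.imwrite("pics/c3.png",z(b,215,115,140,140,4))
cv2.imwrite("pics/c4.png",z(b,130,225,100,100,6))
E
```

```text
(no output)
```

View pics/c1.png

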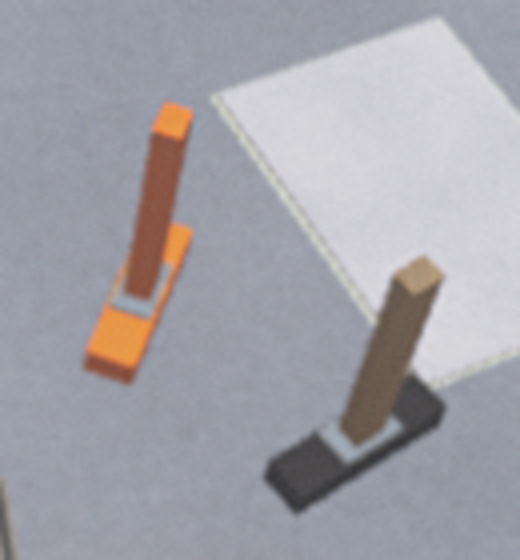

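View pics/c3.png

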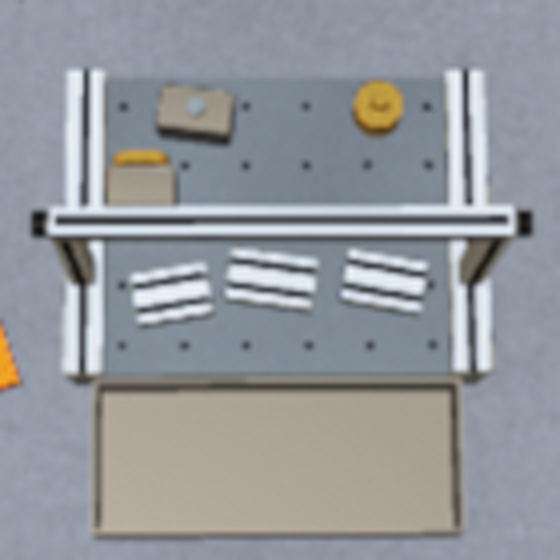

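View pics/c4.png

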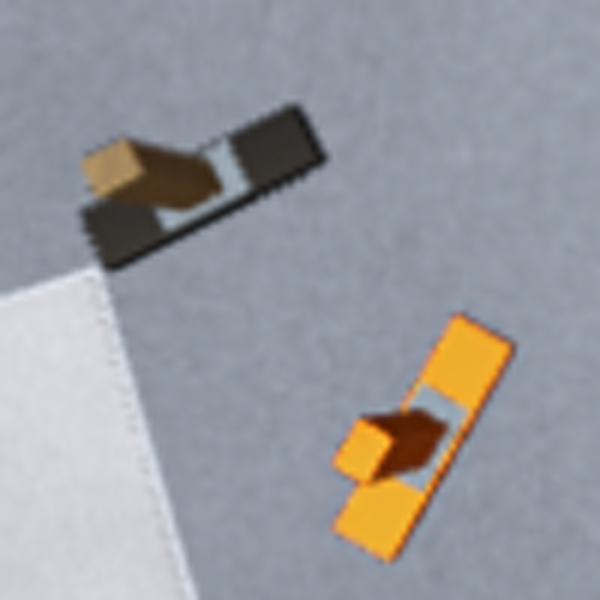

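View pics/c2.png

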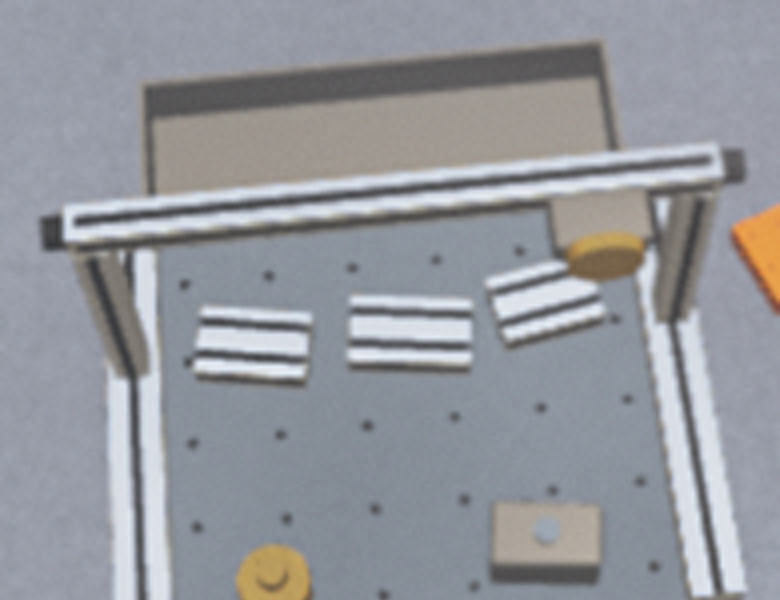

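The crops confirm it. The target sweeper has the black foot and wooden handle, with its top at scene (414,148) and top (148,253). The offcuts, bystanders and bar sensor head are also visible. Next I'll measure.

```bash
python3 - <<'E'
from h import *
S=bot.get_calibration("scene");T=bot.get_calibration("top")
cp=lambda L,x,y,k:[(x+(u+.5)/k-.5,y+(v+.5)/k-.5) for u,v in L]
c1=lambda L:cp(L,310,80,4);c2=lambda L:cp(L,160,190,4);c3=lambda L:cp(L,215,115,4);c4=lambda L:cp(L,130,225,6)
np.set_printoptions(precision=4,suppress=True)
print("handle top T",plane(T,c4([(82,162),(130,138),(143,170),(100,198)]),.2).mean(0))
print("handle top S",plane(S,c1([(402,258),(425,255),(443,274),(422,294),(393,277)]),.2).mean(0), plane(S,c1([(419,274)]),.2))
print("tri",tri(T,c4([(113,167)])[0],S,c1([(419,274)])[0]))
f=plane(T,c4([(297,103),(325,155),(108,264),(82,210)]),.025);print("footT",f,f.mean(0),[np.linalg.norm(f[i]-f[i-1]) for i in range(4)])
f=plane(S,c1([(265,470),(297,505),(443,405),(410,375)]),.025);print("footS",f,f.mean(0),[np.linalg.norm(f[i]-f[i-1]) for i in range(4)])
print("curb front outer T",plane(T,c3([(62,372),(492,372)]),.08))
print("curb back outer T",plane(T,c3([(66,70),(486,70)]),.08))
print("deck front edge T",plane(T,c3([(104,376),(446,376)]),.06))
print("tray front/rim T",plane(T,c3([(95,534),(463,534),(96,380),(461,380)]),.048))
print("bar ends T",plane(T,c3([(46,210),(520,210),(46,236),(520,236)]),.26))
print("bar ends S",plane(S,c2([(65,207),(722,145),(65,240),(722,180)]),.26))
print("post feet S",plane(S,c2([(133,375),(675,320)]),.08))
for n,L in dict(left=[(130,275),(207,262),(214,312),(138,327)],mid=[(232,247),(319,260),(312,311),(225,299)],right=[(348,248),(429,262),(422,314),(341,301)]).items():
    p=plane(T,c3(L),.08);e=p[1]-p[0]+p[2]-p[3];print(n,p.mean(0),"long dir",e/np.linalg.norm(e),np.linalg.norm(e)/2,p[:,0].min(),p[:,0].max(), p[:,1].min(),p[:,1].max())
for n,L in dict(right=[(203,306),(312,315),(305,382),(194,374)],mid=[(350,294),(473,300),(472,369),(347,363)]).items():
    p=plane(S,c2(L),.08);print("S",n,p.mean(0),p[:,0].min(),p[:,0].max())
E
```

```text
handle top T [0.4328 0.3814 0.2   ]
handle top S [0.4313 0.3802 0.2   ] [[0.4333 0.3809 0.2   ]]
tri (array([0.4328, 0.3816, 0.1993]), np.float64(0.0006665878076378589))
footT [[0.4767 0.3298 0.025 ]
 [0.4482 0.3143 0.025 ]
 [0.3917 0.4312 0.025 ]
 [0.421  0.4459 0.025 ]] [0.4344 0.3803 0.025 ] [np.float64(0.12876416023344356), np.float64(0.03238600624094719), np.float64(0.12980839918998877), np.float64(0.03270699451713934)]
footS [[0.4536 0.3116 0.025 ]
 [0.4824 0.3264 0.025 ]
 [0.418  0.4439 0.025 ]
 [0.3914 0.4278 0.025 ]] [0.4364 0.3774 0.025 ] [np.float64(0.13182790893876603), np.float64(0.032470129003257235), np.float64(0.13396666519343228), np.float64(0.031053463547327666)]
curb front outer T [[ 0.577   0.1578  0.08  ]
 [ 0.5701 -0.1834  0.08  ]]
curb back outer T [[ 0.8261  0.1536  0.08  ]
 [ 0.8201 -0.1894  0.08  ]]
deck front edge T [[ 0.5763  0.126   0.06  ]
 [ 0.5707 -0.149   0.06  ]]
tray front/rim T [[ 0.4506  0.1352  0.048 ]
 [ 0.4442 -0.1592  0.048 ]
 [ 0.575   0.1334  0.048 ]
 [ 0.5689 -0.1624  0.048 ]]
bar ends T [[ 0.6641  0.1516  0.26  ]
 [ 0.6579 -0.1826  0.26  ]
[... 177 characters left out ...]
ost feet S [[ 0.6604 -0.1708  0.08  ]
 [ 0.6648  0.1411  0.08  ]]
left [0.6383 0.0696 0.08  ] long dir [ 0.164  -0.9865  0.    ] 0.06199988159443669 0.612029175951096 0.6637840719429754 0.036586205155727816 0.10314486303184986
mid [ 0.6487 -0.0102  0.08  ] long dir [-0.1644 -0.9864  0.    ] 0.07027104936804605 0.6222280376760848 0.6756843946372094 -0.048249455920089876 0.027627556335909915
right [ 0.6454 -0.1006  0.08  ] long dir [-0.1866 -0.9824  0.    ] 0.06571429974923924 0.6180749486584445 0.6730898194222517 -0.13650498974960534 -0.06491051609401406
S right [ 0.6495 -0.101   0.08  ] 0.6222206802021841 0.6763506114982881
S mid [ 0.6526 -0.0108  0.08  ] 0.6250128303014948 0.680128429531219
```

```bash
cat >> h.py <<'E'
from scipy.spatial.transform import Rotation as Ro
np.set_printoptions(precision=4,suppress=True)
def go(p,yaw,lean,p0=None,R0=None):
    """tool: x axis at yaw (deg) in plan, z = down leaned forward along x by lean deg. prints row"""
    s=bot.state(); p0=s["ee_pos"] if p0 is None else p0; R0=Ro.from_quat(s["tcp_rot"]) if R0 is None else R0
    R=tgt(yaw,lean)
    w=(R0.inv()*R).as_rotvec(degrees=True); d=R0.inv().apply(np.array(p)-p0)*100
    print("row",np.round(w,1),np.round(d,2)); return R
def tgt(yaw,lean):
    # base: x fwd,y right,z down ; lean: z toward +x
    return Ro.from_euler('z',yaw,degrees=True)*Ro.from_euler('y',-lean,degrees=True)*Ro.from_matrix(np.diag([1.,-1,-1]))
def st():
    s=bot.state(); R=Ro.from_quat(s["tcp_rot"]).as_matrix()
    print("t",round(s["time_s"],2),"p",s["ee_pos"],"q",s["joints"],"F",s["wrist_force"],"w",round(s["width"],4))
    print("x",R[:,0],"z",R[:,2])
    return s,R
E
python3 - <<'E'
from h import *
s,R=st()
c=bot.get_calibration("wrist");o=-c["R"].T@c["t"];print("cam in tool",R.T@(o-s["ee_pos"]))
print(tgt(0,30).as_matrix()[:,2])
T=bot.get_calibration("top")
cp=lambda L,x,y,k:[(x+(u+.5)/k-.5,y+(v+.5)/k-.5) for u,v in L]
print("orange top",plane(T,cp([(365,450)],130,225,6),.2))
go((.48,0,.31),15,0);go((.433,.381,.31),25.7,0,p0=(.48,0,.31),R0=tgt(15,0))
E
```

```text
t 0.15 p [ 0.1563 -0.6046  0.2438] q [-1.4965  0.5283  1.4336 -0.      1.1814 -0.1785] F [-0.0232  0.4055  0.335 ] w 0.0874
x [0.9682 0.2501 0.0003] z [-0.0002  0.0017 -1.    ]
cam in tool [ 0.0673 -0.0002 -0.1403]
[ 0.5    0.    -0.866]
orange top [[0.2976 0.2603 0.2   ]]
row [-0.1 -0.  -0.5] [ 46.47 -50.45  -6.52]
row [  0.    0.  -10.7] [  5.32 -38.02   0.  ]
```

```bash
python3 -m jog '[[0,0,0,6,-6,-4,8.7],[0,0,0,11,-11,-6.5,8.7],[0,0,0,15,-15.5,-6.5,8.7],[0,0,0,19,-20,-6.5,8.7],[0,0,0,23,-25,-6.5,8.7],[0,0,0,27,-29.5,-6.5,8.7],[0,0,0,31,-34,-6.5,8.7],[0,0,0,35,-38.5,-6.5,8.7]]' && python3 - <<'E'
from h import *
st();go((.433,.381,.31),25.7,0)
E
```

```text
time_s: 1.15
ee_pos: [0.3851, -0.1711, 0.3096]
tcp_rot: [0.992, 0.126, 0.0, 0.0]
wrist_force: [1.1, 0.2, 0.4]
width: 0.0869
t 1.15 p [ 0.3851 -0.1711  0.3096] q [-0.6848  0.1593  1.8243  0.0002  1.1573  0.6338] F [1.0935 0.2092 0.3803] w 0.0869
x [0.9684 0.2495 0.0005] z [ 0.0006 -0.0003 -1.    ]
row [  0.   -0.  -11.3] [ 18.42 -52.27  -0.05]
```

```bash
python3 -m jog '[[0,0,0,4,-5,0,8.7],[0,0,0,8,-10.5,0,8.7],[0,0,0,11,-16,0,8.7],[0,0,-2,13,-22,0,8.7],[0,0,-5,14.5,-28,0,8.7],[0,0,-8,15.5,-34,0,8.7],[0,0,-10,16,-40,0,8.7],[0,0,-11.2,16.2,-44,0,8.7]]' && python3 -m jog '[[0,0,0,0,0,0,8.7],[0,0,0,0,0,0,8.7]]' && python3 - <<'E'
from h import *
s,R=st();go((.433,.381,.28),25.7,0)
im=bot.camera("wrist");cv2.imwrite("pics/w1.png",im[:,:,::-1])
E
```

```text
time_s: 2.15
ee_pos: [0.4304, 0.2961, 0.3093]
tcp_rot: [0.975, 0.224, -0.0, -0.0]
wrist_force: [0.7, -1.3, -0.7]
width: 0.0873
time_s: 2.4
ee_pos: [0.4311, 0.2931, 0.3092]
tcp_rot: [0.975, 0.222, -0.0, 0.0]
wrist_force: [0.1, -0.8, -0.2]
width: 0.0871
t 2.4 p [0.4311 0.2931 0.3092] q [ 0.3829  0.3121  1.6075 -0.0007  1.2229  1.5053] F [ 0.0727 -0.7876 -0.1654] w 0.0871
x [ 0.9011  0.4337 -0.0009] z [-0.0006 -0.001  -1.    ]
row [0.  0.1 0. ] [ 3.98 -7.84  2.91]
```

View pics/w1.png

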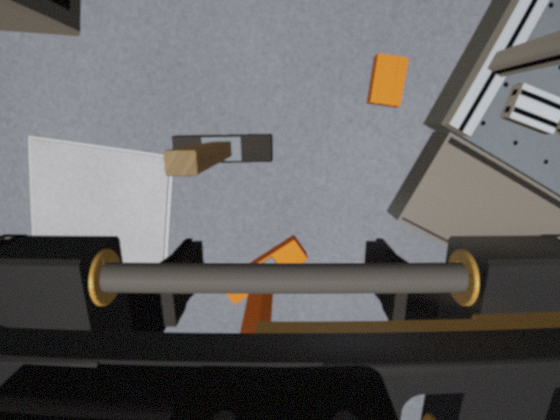

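The wrist view shows the black-foot sweeper at (222,148), with its handle top at (181,163). Its foot is nearly parallel to the jaw axis. I'll refine with this view.

```bash
python3 - <<'E'
from h import *
W=bot.get_calibration("wrist")
im=cv2.imread("pics/w1.png");g=cv2.cvtColor(im,cv2.COLOR_BGR2HSV)
sub=cv2.resize(im[115:185,150:290],None,fx=5,fy=5,interpolation=cv2.INTER_CUBIC);cv2.imwrite("pics/w1c.png",sub)
E
```

```text
(no output)
```

View pics/w1c.png

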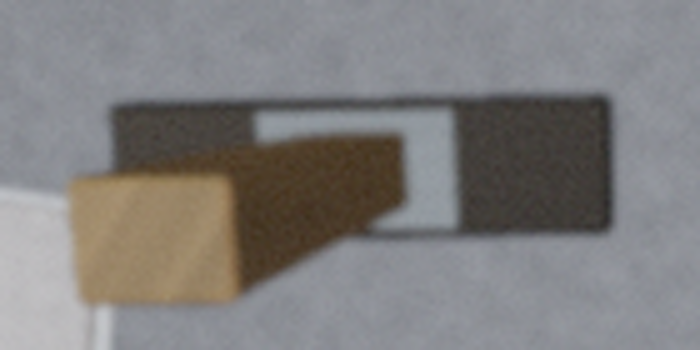

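```bash
python3 - <<'E'
from h import *
W=bot.get_calibration("wrist")
cp=lambda L:[(150+(u+.5)/5-.5,115+(v+.5)/5-.5) for u,v in L]
h=plane(W,cp([(70,178),(234,175),(240,298),(85,302)]),.2);print(h,h.mean(0))
f=plane(W,cp([(114,107),(606,98),(606,229)]),.025);print(f,(f[0]+f[2])/2)
d=f[0]-f[1];print("yaw",np.degrees(np.arctan2(-d[0],d[1])),np.linalg.norm(d),np.linalg.norm(f[1]-f[2]))
d=h[0]-h[1]+h[3]-h[2];print("yaw h",np.degrees(np.arctan2(-d[0],d[1])),np.linalg.norm(d)/2)
E
```

```text
[[0.4377 0.3979 0.2   ]
 [0.449  0.3751 0.2   ]
 [0.4319 0.3671 0.2   ]
 [0.4208 0.3889 0.2   ]] [0.4348 0.3822 0.2   ]
[[0.4216 0.447  0.025 ]
 [0.478  0.3331 0.025 ]
 [0.4477 0.3189 0.025 ]] [0.4346 0.383  0.025 ]
yaw 26.348560325374475 0.12715060420810514 0.03344302423677468
yaw h 26.53693081509496 0.024952354564008603
```

```bash
python3 -c "
from h import *
go((.434,.382,.309),26.2,0)"
python3 -m jog '[[0,0,-0.5,2,-4,0,8.7],[0,0,-0.5,4.1,-7.9,0,8.7],[0,0,-0.5,4.1,-7.9,0,8.7],[0,0,-0.5,4.1,-7.9,3,8.7],[0,0,-0.5,4.1,-7.9,7,8.7],[0,0,-0.5,4.1,-7.9,11,8.7],[0,0,-0.5,4.1,-7.9,13.4,8.7],[0,0,-0.5,4.1,-7.9,13.4,8.7]]' 5 && python3 - <<'E'
from h import *
st()
im=bot.camera("wrist");cv2.imwrite("pics/w2.png",im[:,:,::-1])
im=bot.camera("scene");cv2.imwrite("pics/s2.png",im[60:260,270:470,::-1].repeat(3,0).repeat(3,1))
E
```

```text
row [ 0.   0.  -0.6] [ 4.1  -7.95  0.02]
time_s: 3.45
ee_pos: [0.4334, 0.3798, 0.1737]
tcp_rot: [0.974, 0.225, -0.003, 0.001]
wrist_force: [0.5, 0.1, -0.1]
width: 0.087
t 3.45 p [0.4334 0.3798 0.1737] q [ 0.5261  0.5552  1.6209 -0.0006  0.9713  1.6427] F [ 0.4521  0.0822 -0.113 ] w 0.087
x [ 0.8985  0.439  -0.0057] z [-0.0047 -0.0033 -1.    ]
```

View pics/w2.png

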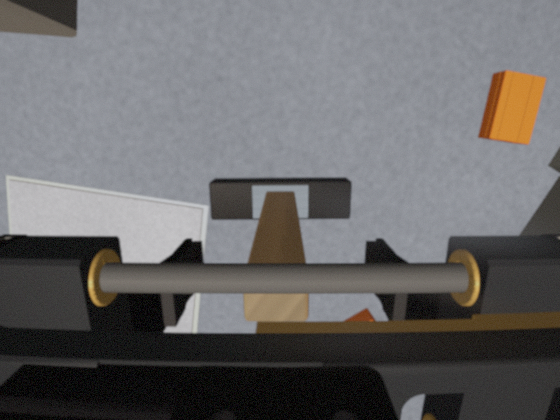

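View pics/s2.png

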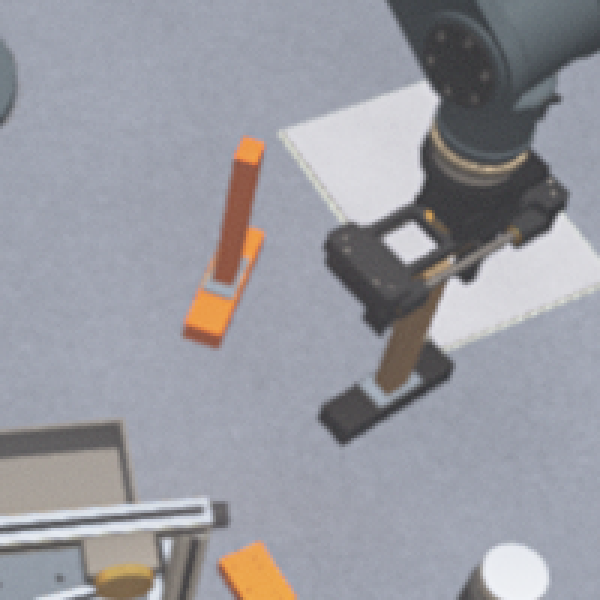

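The handle is centred between the jaws: axis at about column 278, fingers at 180 and 385. Closing now.

```bash
python3 -m jog '[[0,0,0,0,0,0,5],[0,0,0,0,0,0,3],[0,0,0,0,0,0,2],[0,0,0,0,0,0,1.5],[0,0,0,0,0,0,1.5],[0,0,0,0,0,0,1.5],[0,0,0,0,0,0,1.5],[0,0,0,0,0,0,1.5]]' 50 && python3 -c "
from h import *
st()"
```

```text
time_s: 4.55
ee_pos: [0.4339, 0.3824, 0.1753]
tcp_rot: [0.974, 0.227, -0.0, 0.0]
wrist_force: [0.7, -0.3, -1.6]
width: 0.0255
t 4.55 p [0.4339 0.3824 0.1753] q [ 0.5294  0.5538  1.618  -0.      0.9704  1.6431] F [ 0.7168 -0.2657 -1.6143] w 0.0255
x [ 0.8974  0.4413 -0.0006] z [-0.0005 -0.0003 -1.    ]
```

Gripped, with a 25.5 mm opening. Next I'll lift and plan the carry and sweep waypoints.

```bash
cat >> h.py <<'E'
E0=np.array([.5735,-.0128,.06]);PY=-1.1
def tcp(xf,y,z0,lean,s=.175):
    l=np.radians(lean);a=np.radians(PY);ex=np.array([np.cos(a),np.sin(a),0]);ey=np.array([-ex[1],ex[0],0]);ez=np.array([0,0,1.])
    return E0+(xf-s*np.sin(l))*ex+y*ey+(z0+s*np.cos(l))*ez
def chain(wps):
    s=bot.state();p0=s["ee_pos"];R0=Ro.from_quat(s["tcp_rot"])
    for w in wps: print(w,tcp(*w),end=" ");go(tcp(*w),PY,w[3],p0,R0)
E
python3 -m jog '[[0,0,0,0,0,-2,1.5],[0,0,0,0,0,-5,1.5],[0,0,0,0,0,-9,1.5],[0,0,0,0,0,-13,1.5],[0,0,0,0,0,-15,1.5],[0,0,0,0,0,-15,1.5]]' && python3 - <<'E'
from h import *
st();chain([(-.06,.068,.07,0),(-.06,.068,.06,20)])
E
```

```text
time_s: 5.3
ee_pos: [0.4347, 0.3829, 0.327]
tcp_rot: [0.974, 0.227, 0.002, -0.001]
wrist_force: [-0.0, -0.1, -1.8]
width: 0.0258
t 5.3 p [0.4347 0.3829 0.327 ] q [ 0.5294  0.3792  1.4486 -0.      1.3099  1.6431] F [-0.0304 -0.0627 -1.7537] w 0.0258
x [0.8974 0.4413 0.0038] z [ 0.0033  0.0019 -1.    ]
(-0.06, 0.068, 0.07, 0) [0.5148 0.0563 0.305 ] row [-0.1 -0.2 27.3] [-7.23 32.84  2.17]
(-0.06, 0.068, 0.06, 20) [0.455  0.0575 0.2844] row [-4.8 19.4 27. ] [-12.56  30.1    4.2 ]
```

```bash
python3 -m jog '[[0,0,4,0,3,0,1.5],[0,0,9,-1,8,0,1.5],[0,0,15,-2.5,13,0,1.5],[0,0,20,-4,18.5,0,1.5],[0,0,24,-5.5,24,1,1.5],[0,0,27,-6.5,28.5,2,1.5],[0,0,27.2,-7.2,31.5,2,1.5],[0,0,27.2,-7.2,32.8,2.2,1.5]]' && python3 -m jog '[[0,0,0,0,0,0,1.5],[0,0,0,0,0,0,1.5]]' && python3 - <<'E'
from h import *
st();chain([(-.03,.068,.06,20),(.02,.068,.05,35),(.08,.068,.048,45),(.145,.068,.048,45),(.1417,.068,.0138,35)])
im=bot.camera("scene");cv2.imwrite("pics/s3.png",im[:,:,::-1])
E
```

```text
time_s: 6.3
ee_pos: [0.5137, 0.0549, 0.3019]
tcp_rot: [1.0, -0.01, -0.001, -0.0]
wrist_force: [-0.4, 0.3, -0.6]
width: 0.026
time_s: 6.55
ee_pos: [0.5136, 0.0577, 0.3031]
tcp_rot: [1.0, -0.008, -0.001, -0.0]
wrist_force: [0.2, 0.2, -2.7]
width: 0.0258
t 6.55 p [0.5136 0.0577 0.3031] q [-0.105   0.3122  1.6261  0.0007  1.2046  1.482 ] F [ 0.1627  0.1732 -2.6971] w 0.0258
x [ 0.9999 -0.0165 -0.0012] z [-0.0012  0.0008 -1.    ]
(-0.03, 0.068, 0.06, 20) [0.485  0.0569 0.2844] row [-0.1 20.1  0.1] [-2.86  0.12  1.87]
(0.02, 0.068, 0.05, 35) [0.4944 0.0567 0.2534] row [-0.1 35.1  0.1] [-1.91  0.13  4.98]
(0.08, 0.068, 0.048, 45) [0.5311 0.056  0.2317] row [-0.1 45.1  0.1] [1.75 0.14 7.13]
(0.145, 0.068, 0.048, 45) [0.5961 0.0548 0.2317] row [-0.1 45.1  0.1] [8.25 0.16 7.13]
(0.1417, 0.068, 0.0138, 35) [0.6161 0.0544 0.2172] row [-0.1 35.1  0.1] [10.26  0.17  8.58]
```

View pics/s3.png

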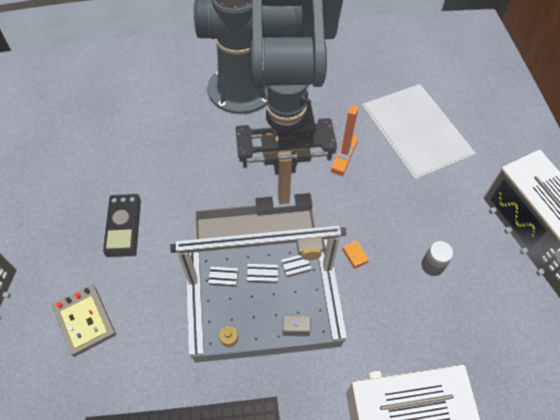

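The scene shows the sweeper hanging upright over the tray at (285,205), clear of everything. Now I'll lean it.

```bash
python3 -m jog '[[0,6,0,-1,0.1,0.5,1.5],[0,13,0,-2,0.1,1.2,1.5],[0,20,0,-2.8,0.1,1.9,1.5],[0,27,0,-2.5,0.1,3.3,1.5],[0,35,0,-1.9,0.1,5,1.5],[0,40,0,-0.5,0.1,6,1.5],[0,45,0,1.7,0.1,7,1.5],[0,45,0,1.7,0.1,7,1.5]]' && python3 - <<'E'
from h import *
st();chain([(.08,.068,.048,45),(.145,.068,.048,45),(.1417,.068,.0138,35)])
im=bot.camera("scene");cv2.imwrite("pics/s4.png",im[100:380,130:410,::-1].repeat(2,0).repeat(2,1))
im=bot.camera("wrist");cv2.imwrite("pics/w4.png",im[:,:,::-1])
E
```

```text
time_s: 7.6
ee_pos: [0.5091, 0.0903, 0.2495]
tcp_rot: [0.944, 0.014, 0.325, -0.053]
wrist_force: [0.3, 0.9, -1.8]
width: 0.0255
t 7.6 p [0.5091 0.0903 0.2495] q [-0.1571  0.2612  2.1656  1.2381  0.2175  0.2222] F [ 0.3174  0.884  -1.8435] w 0.0255
x [ 0.7889 -0.0084  0.6144] z [ 0.6115  0.1097 -0.7836]
(0.08, 0.068, 0.048, 45) [0.5311 0.056  0.2317] row [-7.   7.1 -0. ] [0.67 3.7  2.36]
(0.145, 0.068, 0.048, 45) [0.5961 0.0548 0.2317] row [-7.   7.1 -0. ] [5.8  4.22 6.32]
(0.1417, 0.068, 0.0138, 35) [0.6161 0.0544 0.2172] row [-7.  -2.9  0.6] [6.48 4.52 8.68]
```

View pics/s4.png

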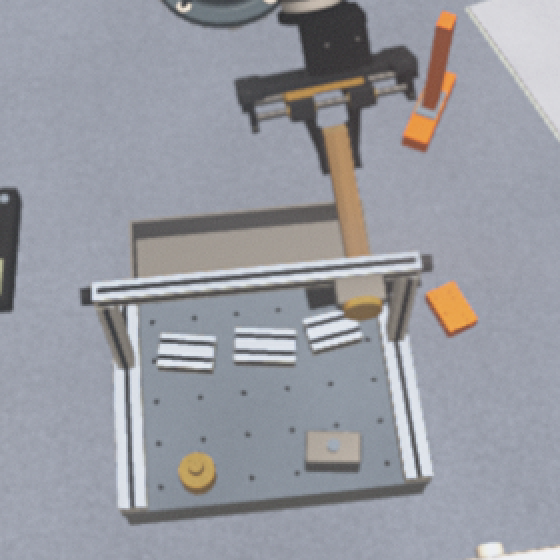

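View pics/w4.png

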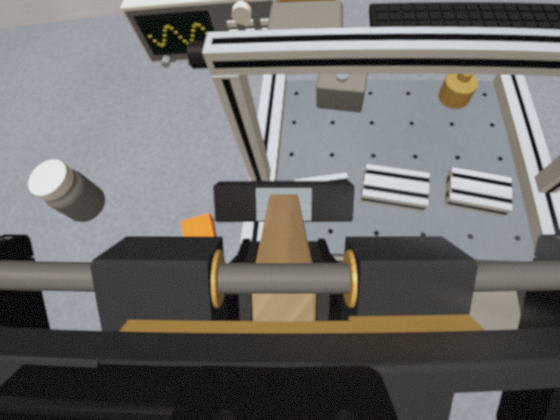

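The lean went through a wrist singularity (q5 is about 0.2), so the tool drifted left and the foot now hovers above the left curb, near the post. No contact force has shown. Before continuing I'll fit the arm's kinematics from logged states so I can stay clear of the singularity.

```bash
cat > k.py <<'E'
from h import *
from scipy.optimize import least_squares
D=[([-1.4965,.5283,1.4336,0,1.1814,-.1785],[.1563,-.6046,.2438]),
([-.6848,.1593,1.8243,.0002,1.1573,.6338],[.3851,-.1711,.3096]),
([.3829,.3121,1.6075,-.0007,1.2229,1.5053],[.4311,.2931,.3092]),
([.5294,.5538,1.618,0,.9704,1.6431],[.4339,.3824,.1753]),
([.5294,.3792,1.4486,0,1.3099,1.6431],[.4347,.3829,.327]),
([-.105,.3122,1.6261,.0007,1.2046,1.482],[.5136,.0577,.3031]),
([-.1571,.2612,2.1656,1.2381,.2175,.2222],[.5091,.0903,.2495])]
rz=lambda a:Ro.from_euler('z',a); ry=lambda a:Ro.from_euler('y',a)
def fk(P,q):
    h,b,a1,a2,a3,L,d,c6=P
    A=rz(q[0]);F=A*ry(q[1]+q[2])
    p=np.array([0,0,h])+A.apply([b,d,0])+(A*ry(q[1])).apply([0,0,a1])+F.apply([a3,0,a2])
    T=F*rz(q[3])*ry(q[4])*rz(q[5]+c6)
    return p+T.apply([0,0,L]),T
def fit():
    def f(P): return np.concatenate([fk(P,q)[0]-p for q,p in D]+[(P-P0)*1e-4])
    P0=np.array([.3,0,.4,.35,0,.25,.111,0]); return least_squares(f,P0)
s=fit();PP=s.x;
def ik(p,R,q0):
    lo=np.array([-3.08,-.75,.22,-1.43,0.,-2.85]);hi=np.array([3.08,2.2,2.44,4.57,2.65,2.85])
    def f(q):
        x,T=fk(PP,q);return np.r_[(x-p)*5,(R.inv()*T).as_rotvec()]
    r=least_squares(f,np.clip(q0,lo+1e-3,hi-1e-3),bounds=(lo,hi));return r.x,np.abs(r.fun).max()
E
python3 - <<'E'
from k import *
print(PP,np.abs(s.fun).max())
st_=bot.state()
# orientation offset c6
for q,p in D[5:]:
    x,T=fk(PP,q);print(x-p,T.as_matrix())
E
```

```text
[0.274  0.0001 0.5879 0.3915 0.1141 0.2833 0.111  0.    ] 6.091049001345772e-05
[ 0. -0. -0.] [[ 0.0165  0.9999 -0.0012]
 [ 0.9999 -0.0165  0.0008]
 [ 0.0008 -0.0012 -1.    ]]
[ 0.     -0.0001  0.    ] [[-0.0608  0.7889  0.6115]
 [ 0.9939 -0.0084  0.1096]
 [ 0.0916  0.6144 -0.7836]]
```

```bash
sed -i 's/^s=fit();PP=s.x;/s=fit();PP=s.x;PP[7]=np.pi\/2/' k.py; python3 - <<'E'
from k import *
for y in (.068,0,-.066):
  q0=[-.1,.31,1.63,0,1.2,1.48]
  print("y",y)
  for z0,xs in ((.048,(-.03,.05,.1,.145)),(.0138,(.145,.1,.05,0))):
   for xf in xs:
    o=[]
    q=q0
    for L in (10,15,20,25,30,35,40):
        q,e=ik(tcp(xf,y,z0,L),tgt(PY,L),q)
        o.append(f"{L}:{q[3]:.2f},{q[4]:.2f},q3 {q[2]:.2f}{'*' if e>1e-3 else ''}")
    print(z0,xf,o)
E
```

```text
y 0.068
0.048 -0.03 ['10:0.02,0.92,q3 1.77', '15:0.04,0.78,q3 1.87', '20:0.07,0.64,q3 1.96', '25:0.12,0.48,q3 2.06', '30:0.24,0.31,q3 2.16', '35:0.71,0.14,q3 2.26', '40:2.35,0.17,q3 2.37']
0.048 0.05 ['10:0.02,0.99,q3 1.59', '15:0.03,0.85,q3 1.69', '20:0.05,0.70,q3 1.79', '25:0.09,0.54,q3 1.89', '30:0.16,0.37,q3 1.99', '35:0.39,0.19,q3 2.09', '40:1.91,0.09,q3 2.19']
0.048 0.1 ['10:0.02,1.04,q3 1.47', '15:0.03,0.90,q3 1.57', '20:0.04,0.74,q3 1.68', '25:0.07,0.58,q3 1.78', '30:0.13,0.41,q3 1.88', '35:0.28,0.23,q3 1.98', '40:1.24,0.08,q3 2.08']
0.048 0.145 ['10:0.01,1.10,q3 1.35', '15:0.02,0.94,q3 1.46', '20:0.04,0.79,q3 1.57', '25:0.06,0.63,q3 1.68', '30:0.10,0.46,q3 1.78', '35:0.21,0.28,q3 1.88', '40:0.71,0.11,q3 1.98']
0.0138 0.145 ['10:0.01,1.02,q3 1.39', '15:0.03,0.87,q3 1.50', '20:0.04,0.71,q3 1.61', '25:0.07,0.54,q3 1.71', '30:0.13,0.37,q3 1.82', '35:0.31,0.19,q3 1.92', '40:1.86,0.07,q3 2.01']
0.0138 0.1 ['10:0.02,0.97,q3 1.51', '15:0.03,0.82,q3 1.61', '20:0.05,0.66,q3 1.72', '25:0.08,0.49,q3 1.82', '30:0.16,0.32,q3 1.92', '35:0.48,0.14,q3 2.02', '40:2.42,0.12,q3 2.12']
0.0138 0.
[... 2546 characters left out ...]
06,1.03,q3 1.39', '15:0.10,0.88,q3 1.50', '20:0.16,0.73,q3 1.61', '25:0.26,0.58,q3 1.71', '30:0.44,0.43,q3 1.82', '35:0.81,0.31,q3 1.91', '40:1.49,0.27,q3 2.01']
0.0138 0.1 ['10:0.06,0.98,q3 1.51', '15:0.11,0.83,q3 1.61', '20:0.18,0.68,q3 1.72', '25:0.31,0.54,q3 1.82', '30:0.53,0.40,q3 1.92', '35:0.99,0.29,q3 2.02', '40:1.68,0.30,q3 2.12']
0.0138 0.05 ['10:0.07,0.92,q3 1.63', '15:0.13,0.78,q3 1.73', '20:0.22,0.64,q3 1.83', '25:0.37,0.50,q3 1.93', '30:0.65,0.37,q3 2.03', '35:1.19,0.30,q3 2.13', '40:1.83,0.35,q3 2.23']
0.0138 0 ['10:0.08,0.87,q3 1.75', '15:0.15,0.73,q3 1.85', '20:0.25,0.60,q3 1.94', '25:0.44,0.47,q3 2.04', '30:0.79,0.36,q3 2.14', '35:1.36,0.32,q3 2.25', '40:1.91,0.42,q3 2.35']
```

```bash
python3 - <<'E'
from h import *
st();chain([(-.03,.068,.075,15),(-.03,-.066,.065,15)])
E
```

```text
t 7.7 p [0.5089 0.0899 0.249 ] q [-0.1574  0.2618  2.1655  1.2307  0.2171  0.2315] F [ 0.4798 -0.988  -2.5185] w 0.0256
x [ 0.7902 -0.0105  0.6127] z [ 0.61    0.1088 -0.7849]
(-0.03, 0.068, 0.075, 15) [0.4995 0.0566 0.304 ] row [ -6.8 -22.7   1.6] [ 2.67  2.74 -5.25]
(-0.03, -0.066, 0.065, 15) [ 0.497  -0.0773  0.294 ] row [ -6.8 -22.7   1.6] [ 1.99 16.14 -6.08]
```

```bash
python3 -m jog '[[-1,-4,0,0,0,-1.5,1.5],[-2,-9,0.5,0.5,0.5,-3,1.5],[-4,-14,1,1.3,1.2,-4,1.5],[-6,-19,1.3,2,2,-5,1.5],[-6.8,-22.7,1.6,2.6,2.7,-5.2,1.5],[-6.8,-22.7,1.6,2.6,2.7,-5.2,1.5],[-6.8,-22.7,1.6,2.6,2.7,-5.2,1.5],[-6.8,-22.7,1.6,2.6,2.7,-5.2,1.5]]' && python3 - <<'E'
from h import *
st();chain([(-.03,-.066,.065,15),(.03,-.066,.05,25),(.07,-.066,.042,31)])
im=bot.camera("top");cv2.imwrite("pics/t5.png",im[100:300,180:380,::-1].repeat(3,0).repeat(3,1))
E
```

```text
time_s: 8.7
ee_pos: [0.4979, 0.0564, 0.3024]
tcp_rot: [0.991, -0.01, 0.13, 0.002]
wrist_force: [0.3, -0.5, -1.5]
width: 0.026
t 8.7 p [0.4979 0.0564 0.3024] q [-0.1253  0.1931  1.8341  0.0337  0.8549  1.446 ] F [ 0.2614 -0.5259 -1.511 ] w 0.026
x [ 0.966  -0.0184  0.258 ] z [ 0.2579 -0.0069 -0.9661]
(-0.03, -0.066, 0.065, 15) [ 0.497  -0.0773  0.294 ] row [0.1 0.  0. ] [-0.06 13.38  0.87]
(0.03, -0.066, 0.05, 25) [ 0.5283 -0.0779  0.2686] row [ 0.1 10.   0. ] [ 2.31 13.37  4.14]
(0.07, -0.066, 0.042, 31) [ 0.5521 -0.0784  0.252 ] row [ 0.1 16.   0. ] [ 4.19 13.37  6.36]
```

View pics/t5.png

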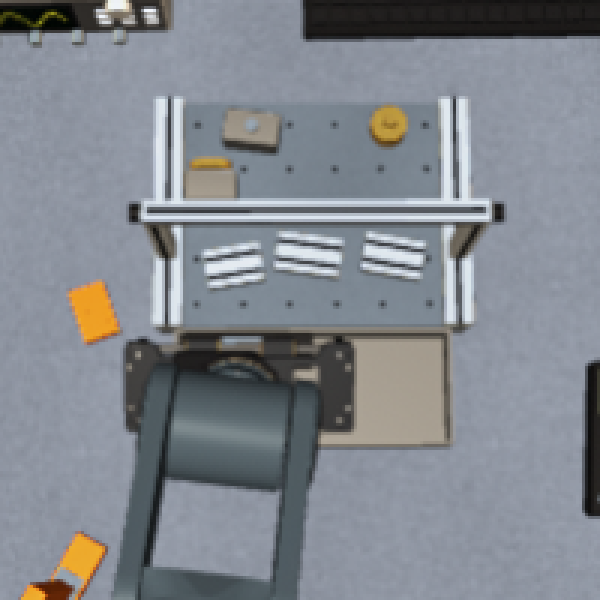

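The top view shows the arm over the tray, with platform, offcuts and bystanders all unmoved. Next I'll shift to the right lane and enter there.

```bash
python3 -m jog '[[0,0,0,0,3,0.2,1.5],[0,0,0,0,7,0.5,1.5],[0,0,0,0,11,0.8,1.5],[0,2,0,0.3,13.4,1.2,1.5],[0,5,0,1,13.4,2.3,1.5],[0,8,0,1.8,13.4,3.5,1.5],[0,10,0,2.3,13.4,4.1,1.5],[0,10,0,2.3,13.4,4.1,1.5]]' && python3 - <<'E'
from h import *
st();chain([(.03,-.066,.05,25),(.05,-.066,.045,28),(.07,-.066,.042,31),(.09,-.066,.04,34),(.11,-.066,.038,35.5),(.142,-.066,.038,35.5),(.142,-.066,.026,34),(.142,-.066,.013,32)])
E
```

```text
time_s: 9.75
ee_pos: [0.5287, -0.0783, 0.2691]
tcp_rot: [0.976, -0.01, 0.216, 0.003]
wrist_force: [0.2, 0.4, -2.2]
width: 0.0255
t 9.75 p [ 0.5287 -0.0783  0.2691] q [-0.4527  0.2498  1.9306  0.3235  0.5859  0.9014] F [ 0.176   0.4057 -2.191 ] w 0.0255
x [ 0.9067 -0.0177  0.4214] z [ 0.4213 -0.0094 -0.9069]
(0.03, -0.066, 0.05, 25) [ 0.5283 -0.0779  0.2686] row [ 0.1  0.1 -0. ] [-0.06 -0.04  0.02]
(0.05, -0.066, 0.045, 28) [ 0.5401 -0.0782  0.2595] row [ 0.1  3.1 -0. ] [ 0.63 -0.04  1.35]
(0.07, -0.066, 0.042, 31) [ 0.5521 -0.0784  0.252 ] row [ 0.1  6.1 -0. ] [ 1.4  -0.04  2.53]
(0.09, -0.066, 0.04, 34) [ 0.5644 -0.0786  0.2451] row [ 0.1  9.1 -0. ] [ 2.22 -0.04  3.68]
(0.11, -0.066, 0.038, 35.5) [ 0.5806 -0.0789  0.2405] row [ 0.1 10.6 -0. ] [ 3.5  -0.04  4.78]
(0.142, -0.066, 0.038, 35.5) [ 0.6126 -0.0796  0.2405] row [ 0.1 10.6 -0. ] [ 6.4  -0.05  6.13]
(0.142, -0.066, 0.026, 34) [ 0.6164 -0.0796  0.2311] row [ 0.1  9.1 -0. ] [ 6.35 -0.05  7.14]
(0.142, -0.066, 0.013, 32) [ 0.6215 -0.0797  0.2214] row [ 0.1  7.1 -0. ] [ 6.4  -0.05  8.23]
```

```bash
python3 -m jog '[[0,3.1,0,0.6,0,1.35,1.5],[0,6.1,0,1.4,0,2.5,1.5],[0,9.1,0,2.2,0,3.7,1.5],[0,10.6,0,3.5,0,4.8,1.5],[0,10.6,0,5,0,5.5,1.5],[0,10.6,0,6.4,0,6.1,1.5],[0,10.6,0,6.4,0,6.1,1.5]]' && python3 - <<'E'
from h import *
st();chain([(.142,-.066,.038,35.5),(.142,-.066,.026,34),(.142,-.066,.013,32)])
for n in("scene","top"):
  im=bot.camera(n);y,x=(180,150) if n=="scene" else (100,180)
  cv2.imwrite(f"pics/{n}6.png",im[y:y+200,x:x+200,::-1].repeat(3,0).repeat(3,1))
im=bot.camera("wrist");cv2.imwrite("pics/w6.png",im[:,:,::-1])
E
```

```text
time_s: 10.62
ee_pos: [0.6148, -0.0805, 0.2427]
tcp_rot: [0.952, -0.008, 0.307, 0.004]
wrist_force: [0.2, -0.6, -2.0]
width: 0.0257
t 10.62 p [ 0.6148 -0.0805  0.2427] q [-0.4152  0.3912  1.9042  0.7303  0.3415  0.5408] F [ 0.2268 -0.6297 -1.9673] w 0.0257
x [ 0.8113 -0.0134  0.5845] z [ 0.5844 -0.0134 -0.8114]
(0.142, -0.066, 0.038, 35.5) [ 0.6126 -0.0796  0.2405] row [ 0.1 -0.3  0.1] [-0.31 -0.09  0.05]
(0.142, -0.066, 0.026, 34) [ 0.6164 -0.0796  0.2311] row [ 0.1 -1.8  0.1] [-0.55 -0.09  1.04]
(0.142, -0.066, 0.013, 32) [ 0.6215 -0.0797  0.2214] row [ 0.1 -3.8  0.1] [-0.7  -0.09  2.12]
```

View pics/scene6.png

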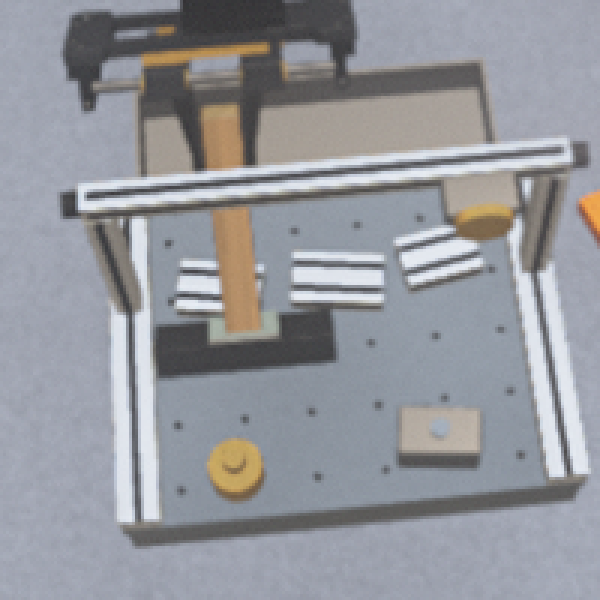

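View pics/w6.png

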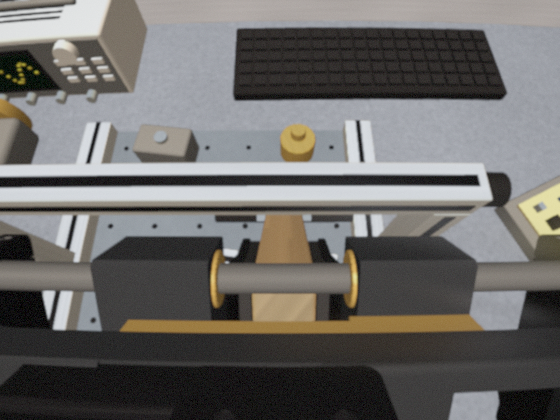

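The foot is behind the right and middle offcuts, under the bar, at crop (245,340). The handle is clear of the bar and the curb is close but free. Lowering next.

```bash
python3 -m jog '[[0,-0.9,0,-0.5,-0.2,0.5,1.5],[0,-1.8,0,-0.6,-0.3,1,1.5],[0,-2.8,0,-0.7,-0.3,1.5,1.5],[0,-3.8,0,-0.7,-0.3,1.9,1.5],[0,-3.8,0,-0.7,-0.3,1.9,1.5],[0,-3.8,0,-0.7,-0.3,1.9,1.5]]' && python3 - <<'E'
from h import *
s,R=st();chain([(.142,-.063,.013,32),(.1,-.063,.013,30),(.05,-.063,.012,25),(0.01,-.063,.011,20),(-.015,-.063,.011,20)])
f=s["ee_pos"]+R[:,2]*.175;print("foot",f, "lowest corner z above deck",(f-R[:,0]*.018)[2]-.06)
im=bot.camera("scene");y,x=(180,150)
cv2.imwrite(f"pics/scene7.png",im[y:y+200,x:x+200,::-1].repeat(3,0).repeat(3,1))
E
```

```text
time_s: 11.52
ee_pos: [0.6188, -0.0774, 0.2225]
tcp_rot: [0.962, -0.009, 0.274, 0.004]
wrist_force: [-0.3, -0.6, -2.2]
width: 0.0256
t 11.53 p [ 0.6188 -0.0774  0.2225] q [-0.3922  0.4297  1.8679  0.555   0.3703  0.7253] F [-0.3401 -0.6304 -2.2039] w 0.0256
x [ 0.8491 -0.0156  0.5279] z [ 0.5278 -0.0119 -0.8493]
(0.142, -0.063, 0.013, 32) [ 0.6215 -0.0767  0.2214] row [0.1 0.1 0. ] [ 0.17 -0.07  0.23]
(0.1, -0.063, 0.013, 30) [ 0.5848 -0.076   0.2246] row [ 0.1 -1.9  0. ] [-2.78 -0.07 -1.97]
(0.05, -0.063, 0.012, 25) [ 0.5483 -0.0753  0.2306] row [ 0.1 -6.9  0. ] [-5.56 -0.06 -4.41]
(0.01, -0.063, 0.011, 20) [ 0.5224 -0.0748  0.2354] row [  0.1 -11.9   0. ] [-7.5  -0.06 -6.19]
(-0.015, -0.063, 0.011, 20) [ 0.4975 -0.0744  0.2354] row [  0.1 -11.9   0. ] [-9.63 -0.06 -7.51]
foot [ 0.7112 -0.0794  0.0739] lowest corner z above deck 0.004356255633034198
```

View pics/scene7.png

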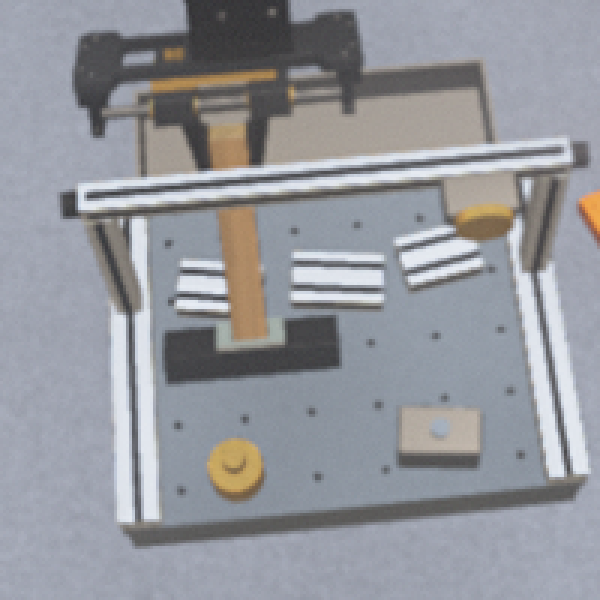

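The foot is about 4 mm above the deck, behind the offcuts, with no contact force. First sweep, right lane.

```bash
python3 -m jog '[[0,-0.5,0,-0.7,0,-0.4,1.5],[0,-1.2,0,-1.7,0,-1.2,1.5],[0,-1.9,0,-2.8,0,-2,1.5],[0,-3.5,0,-3.7,0,-2.8,1.5],[0,-5,0,-4.6,0,-3.6,1.5],[0,-6.9,0,-5.5,0,-4.4,1.5],[0,-9,0,-6.4,0,-5.2,1.5],[0,-9,0,-6.4,0,-5.2,1.5]]' && python3 - <<'E'
from h import *
s,R=st();chain([(0.01,-.063,.011,20),(-.02,-.063,.011,20)])
f=s["ee_pos"]+R[:,2]*.175;print("foot",f, "lowest corner z above deck",(f-R[:,0]*.018)[2]-.06)
im=bot.camera("scene");y,x=(180,150)
cv2.imwrite(f"pics/scene8.png",im[y:y+200,x:x+200,::-1].repeat(3,0).repeat(3,1))
E
```

```text
time_s: 12.58
ee_pos: [0.5366, -0.0758, 0.2335]
tcp_rot: [0.98, -0.009, 0.199, 0.003]
wrist_force: [1.1, 0.0, -2.2]
width: 0.0257
t 12.57 p [ 0.5366 -0.0758  0.2335] q [-0.4292  0.325   1.9335  0.3056  0.533   0.9241] F [ 1.1347  0.0428 -2.2482] w 0.0257
x [ 0.921  -0.017   0.3892] z [ 0.389  -0.0099 -0.9212]
(0.01, -0.063, 0.011, 20) [ 0.5224 -0.0748  0.2354] row [ 0.1 -2.9  0. ] [-1.23 -0.07 -0.73]
(-0.02, -0.063, 0.011, 20) [ 0.4925 -0.0743  0.2354] row [ 0.1 -2.9  0. ] [-3.99 -0.07 -1.9 ]
foot [ 0.6046 -0.0775  0.0723] lowest corner z above deck 0.005278063571389449
```

View pics/scene8.png

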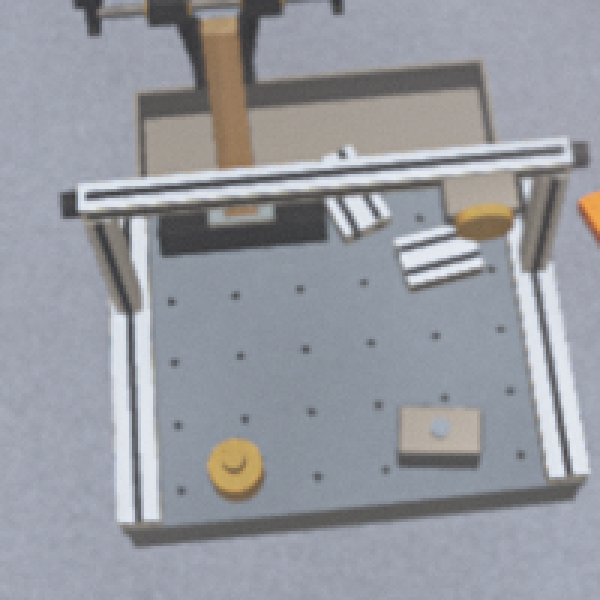

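The right offcut is being pushed. The middle one has turned and is pushed by the foot's left end at crop (357,205). I'll carry on past the edge.

```bash
python3 -m jog '[[0,-1,0,-0.7,0,-0.4,1.5],[0,-2,0,-1.6,0,-0.9,1.5],[0,-2.9,0,-2.6,0,-1.4,1.5],[0,-2.9,0,-3.6,0,-1.8,1.5],[0,-2.9,0,-4.4,0,-2.1,1.5],[0,-2.9,0,-4.4,0,-2.1,1.5],[0,-2.9,0,-4.4,0,-2.1,1.5]]' && python3 - <<'E'
from h import *
s,R=st()
f=s["ee_pos"]+R[:,2]*.175;print("foot",f, "lowest corner z above deck",(f-R[:,0]*.018)[2]-.06)
for n in("scene","top"):
  im=bot.camera(n);y,x=(180,150) if n=="scene" else (100,180)
  cv2.imwrite(f"pics/{n}9.png",im[y:y+200,x:x+200,::-1].repeat(3,0).repeat(3,1))
E
```

```text
time_s: 13.5
ee_pos: [0.489, -0.0752, 0.2354]
tcp_rot: [0.985, -0.01, 0.174, 0.003]
wrist_force: [-0.1, -0.0, -1.3]
width: 0.0257
t 13.5 p [ 0.489  -0.0752  0.2354] q [-0.4653  0.2691  2.0005  0.2728  0.5702  0.9171] F [-0.0907 -0.0036 -1.3023] w 0.0257
x [ 0.9393 -0.0178  0.3425] z [ 0.3424 -0.0092 -0.9395]
foot [ 0.5489 -0.0768  0.071 ] lowest corner z above deck 0.0048303964372310715
```

View pics/scene9.png

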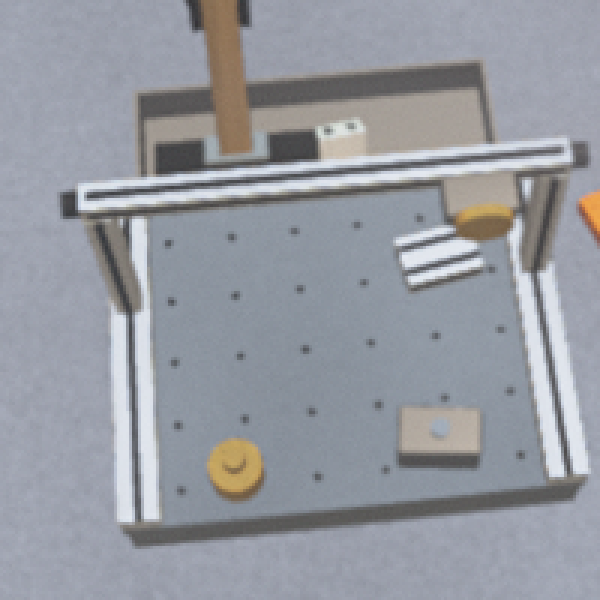

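View pics/top9.png

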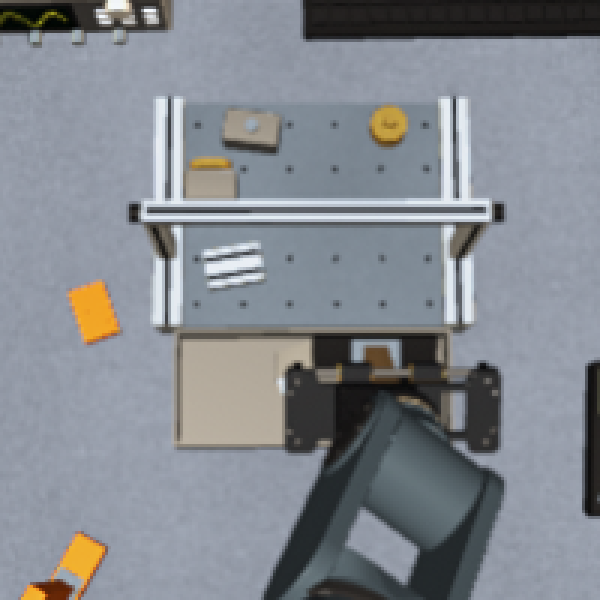

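```bash
python3 -m jog '[[0,0,0,0.5,0,-1.4,1.5],[0,0,0,1.2,0,-3.3,1.5],[0,0,0,2,0.5,-5.6,1.5],[0,0,0,2,0.5,-5.6,1.5]]' && python3 - <<'E'
from h import *
s,R=st();chain([(.02,-.06,.045,24),(.06,-.06,.025,30),(.1,-.06,.02,31),(.142,-.06,.015,31.5)])
im=bot.camera("scene");y,x=(150,150)
cv2.imwrite(f"pics/scene10.png",im[y:y+150,x:x+200,::-1].repeat(4,0).repeat(4,1))
E
```

```text
time_s: 14.1
ee_pos: [0.4899, -0.0806, 0.2966]
tcp_rot: [0.984, -0.009, 0.176, 0.004]
wrist_force: [-0.8, 0.6, -1.6]
width: 0.0258
t 14.1 p [ 0.4899 -0.0806  0.2966] q [-0.4769  0.1675  1.9156  0.2209  0.7487  0.9742] F [-0.7559  0.5921 -1.6225] w 0.0258
x [ 0.9378 -0.017   0.3466] z [ 0.3465 -0.0111 -0.938 ]
(0.02, -0.06, 0.045, 24) [ 0.5212 -0.0718  0.2649] row [0.3 3.7 0.1] [ 1.82 -0.95  4.05]
(0.06, -0.06, 0.025, 30) [ 0.5449 -0.0723  0.2366] row [0.3 9.7 0.1] [ 3.06 -0.97  7.53]
(0.1, -0.06, 0.02, 31) [ 0.5822 -0.073   0.23  ] row [ 0.3 10.7  0.1] [ 6.34 -0.97  9.44]
(0.142, -0.06, 0.015, 31.5) [ 0.6229 -0.0738  0.2242] row [ 0.3 11.2  0.1] [ 9.95 -0.98 11.39]
```

View pics/scene10.png

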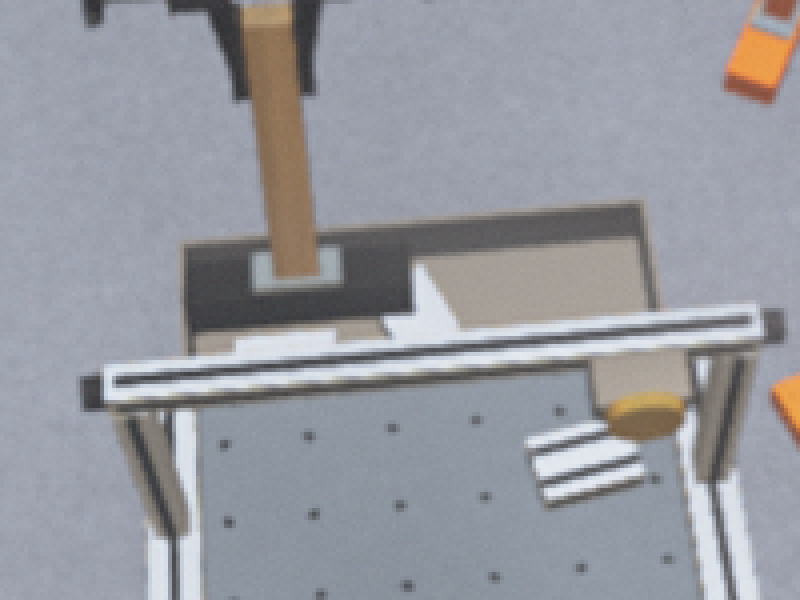

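Both swept offcuts now lie in the tray, at crop (285,342) and (425,310). The left offcut is untouched at (585,465). I'll re-enter through the cleared part of the deck and slide left behind it.

```bash
python3 - <<'E'
from k import *
q=[-.45,.25,1.93,.3,.58,.9]
for w in [(.02,-.04,.045,24),(.06,-.04,.025,29),(.1,-.04,.02,31),(.142,-.04,.015,31.5),(.142,.0,.015,31),(.142,.066,.015,31),(.1,.066,.013,29),(.05,.066,.012,24),(-.025,.066,.011,18)]:
    q,e=ik(tcp(*w),tgt(PY,w[3]),q);print(w,q,e<1e-3)
chain([(.02,-.04,.045,24),(.06,-.04,.025,29),(.1,-.04,.02,31),(.142,-.04,.015,31.5)])
E
```

```text
(0.02, -0.04, 0.045, 24) [-0.396   0.2441  1.9486  0.2792  0.5742  0.9877] True
(0.06, -0.04, 0.025, 29) [-0.3921  0.3175  1.9862  0.4696  0.401   0.804 ] True
(0.1, -0.04, 0.02, 31) [-0.3697  0.3723  1.9411  0.5264  0.3597  0.769 ] True
(0.142, -0.04, 0.015, 31.5) [-0.3411  0.4284  1.8583  0.4794  0.3665  0.842 ] True
(0.142, 0.0, 0.015, 31) [-0.2565  0.4267  1.8526  0.3564  0.3544  1.0305] True
(0.142, 0.066, 0.015, 31) [-0.1175  0.4315  1.8424  0.1556  0.3324  1.3392] True
(0.1, 0.066, 0.013, 29) [-0.1238  0.3894  1.902   0.1482  0.3498  1.3399] True
(0.05, 0.066, 0.012, 24) [-0.1273  0.3433  1.9165  0.0976  0.4671  1.3848] True
(-0.025, 0.066, 0.011, 18) [-0.1355  0.277   1.9643  0.0646  0.5891  1.4065] True
(0.02, -0.04, 0.045, 24) [ 0.5216 -0.0518  0.2649] row [0.2 3.9 0. ] [ 1.99 -2.89  3.94]
(0.06, -0.04, 0.025, 29) [ 0.5479 -0.0523  0.2381] row [0.2 8.9 0. ] [ 3.55 -2.89  7.36]
(0.1, -0.04, 0.02, 31) [ 0.5826 -0.053   0.23  ] row [ 0.2 10.9  0.1] [ 6.53 -2.9   9.31]
(0.142, -0.04, 0.015, 31.5) [ 0.6233 -0.0538  0.2242] row [ 0.2 11.4  0.1] [10.15 -2.9  11.25]
```

```bash
python3 -m jog '[[0,1.5,0,0.8,-1.2,1.5,1.5],[0,3.9,0,2,-2.8,3.9,1.5],[0,6.5,0,2.8,-2.9,5.6,1.5],[0,8.9,0,3.6,-2.9,7.3,1.5],[0,10.9,0,6.5,-2.9,9.3,1.5],[0,11.2,0,8.4,-2.9,10.3,1.5],[0,11.4,0,10.1,-2.9,11.2,1.5],[0,11.4,0,10.1,-2.9,11.2,1.5]]' && python3 -m jog '[[0,0,0,0,0,0,1.5],[0,0,0,0,0,0,1.5]]' && python3 - <<'E'
from h import *
s,R=st()
f=s["ee_pos"]+R[:,2]*.175;print("foot",f, "lowest corner z above deck",(f-R[:,0]*.018)[2]-.06)
chain([(.142,.0,.015,31),(.142,.066,.015,31)])
im=bot.camera("scene");y,x=(180,150)
cv2.imwrite(f"pics/scene11.png",im[y:y+200,x:x+200,::-1].repeat(3,0).repeat(3,1))
E
```

```text
time_s: 15.15
ee_pos: [0.6222, -0.0533, 0.2221]
tcp_rot: [0.963, -0.009, 0.269, 0.003]
wrist_force: [-0.3, 0.7, -2.2]
width: 0.0255
time_s: 15.4
ee_pos: [0.621, -0.0533, 0.2235]
tcp_rot: [0.963, -0.009, 0.27, 0.003]
wrist_force: [0.6, -0.6, -1.3]
width: 0.0254
t 15.4 p [ 0.621  -0.0533  0.2235] q [-0.3403  0.4268  1.8625  0.4721  0.3652  0.8484] F [ 0.6371 -0.6179 -1.2956] w 0.0254
x [ 0.8542 -0.0159  0.5198] z [ 0.5196 -0.0117 -0.8543]
foot [ 0.7119 -0.0553  0.074 ] lowest corner z above deck 0.004684436263984362
(0.142, 0.0, 0.015, 31) [ 0.6254 -0.0138  0.225 ] row [ 0.1 -0.3  0. ] [ 0.39 -3.96  0.06]
(0.142, 0.066, 0.015, 31) [0.6266 0.0522 0.225 ] row [ 0.1 -0.3  0. ] [  0.39 -10.56   0.05]
```

View pics/scene11.png

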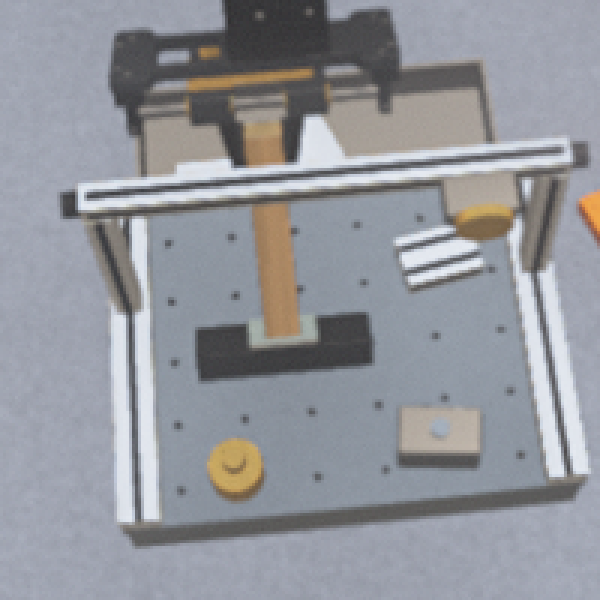

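The foot is behind the offcut row, clear of it and of the bystanders. Sliding left.

```bash
python3 -m jog '[[0,0,0,0,-1.5,0,1.5],[0,0,0,0.1,-3.5,0,1.5],[0,0,0,0.1,-5.5,0,1.5],[0,0,0,0.1,-7.5,0,1.5],[0,0,0,0.1,-9.3,0,1.5],[0,0,0,0.1,-10.5,0,1.5],[0,0,0,0.1,-10.5,0,1.5],[0,0,0,0.1,-10.5,0,1.5]]' && python3 - <<'E'
from h import *
s,R=st()
f=s["ee_pos"]+R[:,2]*.175;print("foot",f, "lowest corner z above deck",(f-R[:,0]*.018)[2]-.06)
chain([(.1,.066,.0135,29),(.05,.066,.012,24),(-.025,.066,.011,18)])
im=bot.camera("scene");y,x=(180,150)
cv2.imwrite(f"pics/scene12.png",im[y:y+200,x:x+200,::-1].repeat(3,0).repeat(3,1))
E
```

```text
time_s: 16.45
ee_pos: [0.6248, 0.051, 0.2244]
tcp_rot: [0.963, -0.009, 0.271, 0.004]
wrist_force: [-0.4, -0.6, -2.0]
width: 0.0253
t 16.45 p [0.6248 0.051  0.2244] q [-0.1195  0.4302  1.8525  0.1608  0.3166  1.3316] F [-0.4381 -0.5554 -2.0217] w 0.0253
x [ 0.8533 -0.0158  0.5212] z [ 0.521  -0.0123 -0.8535]
foot [0.716  0.0489 0.0751] lowest corner z above deck 0.005707231086145154
(0.1, 0.066, 0.0135, 29) [0.5899 0.0529 0.2266] row [ 0.1 -2.4  0. ] [-2.87 -0.12 -2.  ]
(0.05, 0.066, 0.012, 24) [0.5536 0.0536 0.2319] row [ 0.1 -7.4  0. ] [-5.7  -0.11 -4.35]
(-0.025, 0.066, 0.011, 18) [0.4957 0.0547 0.2374] row [  0.1 -13.4   0. ] [-10.35  -0.11  -7.84]
```

View pics/scene12.png

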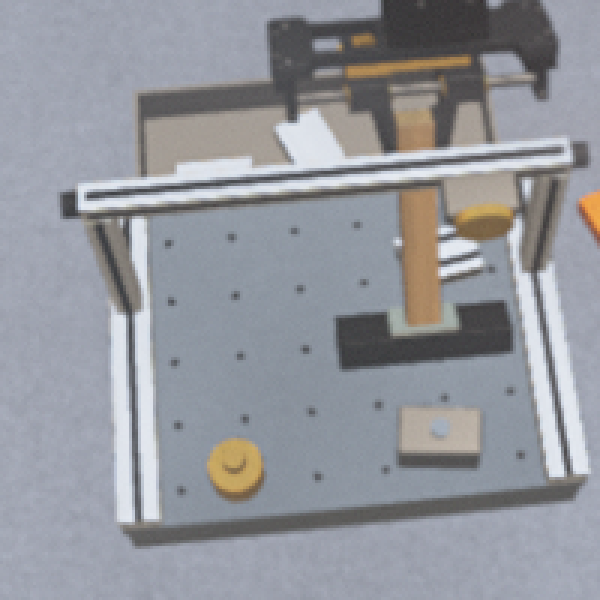

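The foot is behind the last offcut, about 10 mm from the left curb. Sweeping it off.

```bash
python3 -m jog '[[0,-0.8,0,-0.8,0,-0.5,1.5],[0,-1.6,0,-1.8,0,-1.2,1.5],[0,-2.4,0,-2.9,0,-2,1.5],[0,-4,0,-3.8,0,-2.8,1.5],[0,-5.7,0,-4.8,0,-3.6,1.5],[0,-7.4,0,-5.7,0,-4.4,1.5],[0,-9,0,-6.8,0,-5.2,1.5],[0,-10.5,0,-7.9,0,-6.1,1.5]]' && python3 - <<'E'
from h import *
s,R=st()
f=s["ee_pos"]+R[:,2]*.175;print("foot",f, "lowest corner z above deck",(f-R[:,0]*.018)[2]-.06)
chain([(-.025,.066,.011,18)])
E
```

```text
time_s: 17.5
ee_pos: [0.5243, 0.0534, 0.2351]
tcp_rot: [0.984, -0.009, 0.18, 0.003]
wrist_force: [-0.1, 0.9, -0.9]
width: 0.026
t 17.5 p [0.5243 0.0534 0.2351] q [-0.1313  0.309   1.9381  0.0736  0.5352  1.4021] F [-0.0902  0.9071 -0.9146] w 0.026
x [ 0.9349 -0.0175  0.3545] z [ 0.3544 -0.009  -0.9351]
foot [0.5864 0.0519 0.0715] lowest corner z above deck 0.005128968847296467
(-0.025, 0.066, 0.011, 18) [0.4957 0.0547 0.2374] row [ 0.1 -2.8  0. ] [-2.6  -0.07 -1.23]
```

```bash
python3 -m jog '[[0,-1,0,-1,0,-0.5,1.5],[0,-2,0,-1.9,0,-0.9,1.5],[0,-2.8,0,-2.8,0,-1.3,1.5],[0,-2.8,0,-2.8,0,-1.3,1.5],[0,-2.8,0,-2.4,0,-2.8,1.5],[0,-2.8,0,-1.5,0,-5,1.5],[0,-2.8,0,-0.5,0,-8,1.5],[0,-2.8,0,-0.5,0,-8,1.5]]' && python3 - <<'E'
from h import *
s,R=st()
for n in("scene","top"):
  im=bot.camera(n);y,x=(180,150) if n=="scene" else (100,180)
  cv2.imwrite(f"pics/{n}13.png",im[y:y+200,x:x+200,::-1].repeat(3,0).repeat(3,1))
E
```

```text
time_s: 18.5
ee_pos: [0.4947, 0.0539, 0.3106]
tcp_rot: [0.987, -0.009, 0.161, 0.003]
wrist_force: [0.3, 0.3, -1.9]
width: 0.0256
t 18.5 p [0.4947 0.0539 0.3106] q [-0.1364  0.1577  1.8708  0.0479  0.7923  1.4254] F [ 0.2543  0.274  -1.8677] w 0.0256
x [ 0.9481 -0.0176  0.3174] z [ 0.3173 -0.0091 -0.9483]
```

View pics/scene13.png

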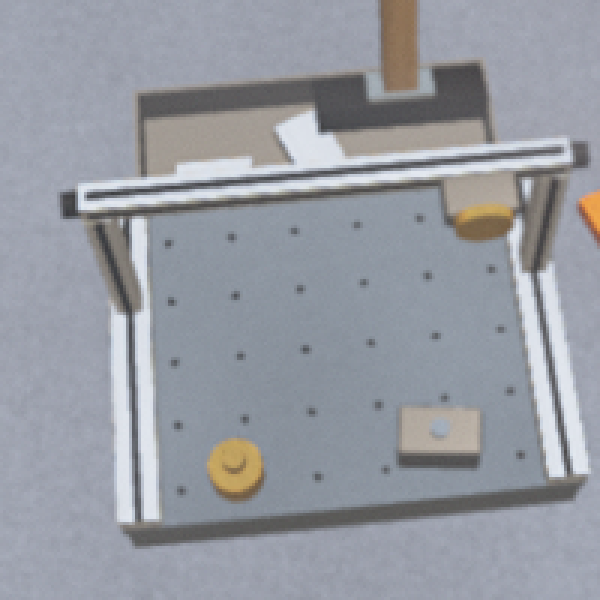

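View pics/top13.png

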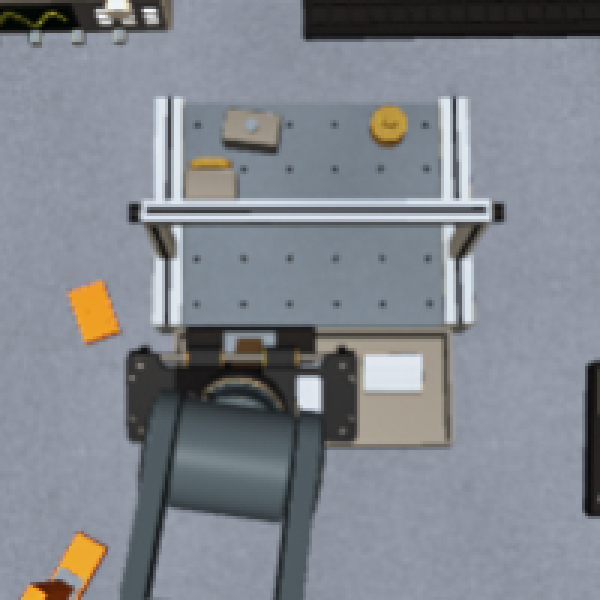

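The deck is clear. Two offcuts are visible in the tray and the third is hidden behind the hand and bar. Returning the sweeper now.

```bash
python3 - <<'E'
from h import *
go((.49,.12,.325),8,0);go((.4339,.3824,.325),26.2,0)
E
```

```text
row [  1.6 -18.   -9. ] [ 0.21 -6.57 -1.78]
row [  4.4 -17.7 -27.1] [ -5.59 -32.7   -3.74]
```

```bash
python3 -m jog '[[0.5,-6,-2,0,-1,-0.6,1.5],[1,-12,-5,0.1,-3.5,-1.2,1.5],[1.6,-18,-9,0.2,-6.6,-1.8,1.5],[2.2,-18,-13,-0.6,-11.5,-2.2,1.5],[2.9,-18,-17,-1.8,-17,-2.6,1.5],[3.5,-17.9,-21,-3.2,-22.5,-3,1.5],[4.1,-17.8,-25,-4.7,-28,-3.4,1.5],[4.4,-17.7,-27.1,-5.6,-32,-3.7,1.5]]' && python3 -m jog '[[0,0,0,0,0,0,1.5],[0,0,0,0,0,0,1.5],[0,0,0,0,0,0,1.5]]' && python3 - <<'E'
from h import *
s,R=st();go((.4339,.3824,.20),26.2,0);go((.4339,.3824,.1753),26.2,0)
im=bot.camera("scene");cv2.imwrite(f"pics/scene14.png",im[:,:,::-1])
im=bot.camera("wrist");cv2.imwrite("pics/w14.png",im[:,:,::-1])
E
```

```text
time_s: 19.6
ee_pos: [0.4326, 0.3774, 0.3227]
tcp_rot: [0.974, 0.228, -0.001, 0.001]
wrist_force: [1.2, -0.6, -2.8]
width: 0.0261
time_s: 19.98
ee_pos: [0.4344, 0.3742, 0.3244]
tcp_rot: [0.974, 0.226, -0.0, 0.001]
wrist_force: [0.3, -0.8, -2.1]
width: 0.0255
t 19.98 p [0.4344 0.3742 0.3244] q [ 0.5168  0.3749  1.4632 -0.0013  1.3048  1.6321] F [ 0.3417 -0.835  -2.0721] w 0.0255
x [ 0.8979  0.4403 -0.0012] z [-0.0005 -0.0018 -1.    ]
row [ 0.1  0.1 -0.1] [ 0.33 -0.78 12.44]
row [ 0.1  0.1 -0.1] [ 0.33 -0.78 14.91]
```

View pics/scene14.png

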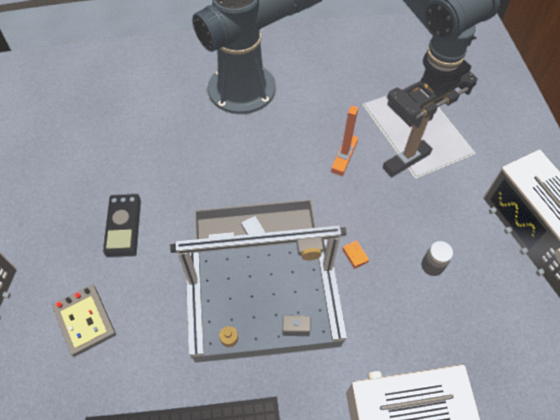

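View pics/w14.png

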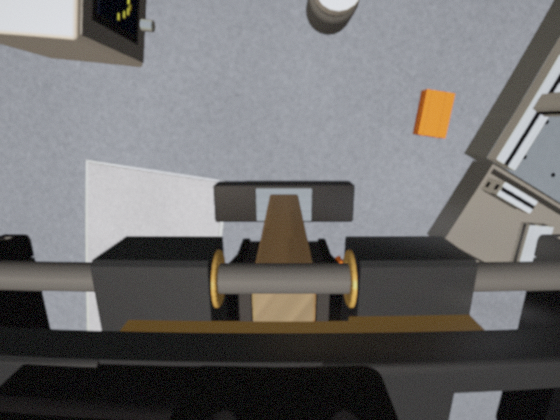

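The wrist view shows the third offcut in the tray against the platform wall at (510,195). The sweeper is straight in the grip, with its foot at (283,202). Lowering.

```bash
python3 -m jog '[[0,0,0,0.3,-0.8,2,1.5],[0,0,0,0.3,-0.8,5,1.5],[0,0,0,0.3,-0.8,8.5,1.5],[0,0,0,0.3,-0.8,11.5,1.5],[0,0,0,0.3,-0.8,13.5,1.5],[0,0,0,0.3,-0.8,14.3,1.5],[0,0,0,0.3,-0.8,14.5,1.5],[0,0,0,0.3,-0.8,14.5,1.5]]' && python3 -m jog '[[0,0,0,0,0,0.1,1.5],[0,0,0,0,0,0.2,1.5],[0,0,0,0,0,0.2,1.5]]' && python3 -c "
from h import *
st();go((.4339,.3824,.1753),26.2,0)"
```

```text
time_s: 21.08
ee_pos: [0.4341, 0.384, 0.181]
tcp_rot: [0.974, 0.227, 0.001, 0.0]
wrist_force: [-0.8, 0.6, -2.1]
width: 0.0257
time_s: 21.45
ee_pos: [0.4334, 0.3839, 0.1783]
tcp_rot: [0.974, 0.227, 0.0, 0.0]
wrist_force: [-0.7, -0.4, -1.9]
width: 0.0255
t 21.45 p [0.4334 0.3839 0.1783] q [ 0.5324  0.5499  1.6146 -0.0011  0.9766  1.6461] F [-0.6916 -0.4221 -1.9119] w 0.0255
x [0.8971 0.4419 0.0006] z [ 0.0009 -0.0006 -1.    ]
row [ 0.1 -0.   0. ] [-0.02  0.15  0.31]
```

```bash
python3 -m jog '[[0,0,0,0,0.1,0.1,1.5],[0,0,0,0,0.1,0.2,1.5],[0,0,0,0,0.1,0.2,1.5],[0,0,0,0,0.1,0.25,1.5],[0,0,0,0,0.1,0.25,1.5]]' && python3 -m jog '[[0,0,0,0,0,0.05,1.5],[0,0,0,0,0,0.05,1.5]]'
```

```text
time_s: 22.08
ee_pos: [0.4338, 0.3829, 0.1756]
tcp_rot: [0.974, 0.227, 0.0, 0.0]
wrist_force: [0.3, -0.4, -1.5]
width: 0.0258
time_s: 22.32
ee_pos: [0.4339, 0.3829, 0.1752]
tcp_rot: [0.974, 0.227, 0.0, 0.0]
wrist_force: [-0.3, -0.9, -1.7]
width: 0.0252
```

```bash
python3 -m jog '[[0,0,0,0,0,0.05,1.5],[0,0,0,0,0,0.1,1.5],[0,0,0,0,0,0.1,1.5]]'
```

```text
time_s: 22.7
ee_pos: [0.434, 0.3829, 0.1752]
tcp_rot: [0.974, 0.227, 0.001, 0.0]
wrist_force: [-1.0, -1.1, 4.6]
width: 0.0254
```

The sweeper has touched the bench: force went from -1.8 to +4.6 N. Releasing slowly, then I'll lift straight up.

```bash
python3 -m jog '[[0,0,0,0,0,-0.05,2.8],[0,0,0,0,0,-0.05,3.4],[0,0,0,0,0,-0.05,4.5],[0,0,0,0,0,-0.05,6],[0,0,0,0,0,-0.05,8],[0,0,0,0,0,-0.05,8],[0,0,0,0,0,-0.05,8],[0,0,0,0,0,-0.05,8]]' && python3 -m jog '[[0,0,0,0,0,-1.5,8],[0,0,0,0,0,-4,8],[0,0,0,0,0,-8,8],[0,0,0,0,0,-13,8],[0,0,0,0,0,-16,8],[0,0,0,0,0,-16,8]]' && python3 - <<'E'
from h import *
st()
im=bot.camera("scene");cv2.imwrite(f"pics/scene15.png",im[:,:,::-1])
im=bot.camera("wrist");cv2.imwrite("pics/w15.png",im[:,:,::-1])
im=bot.camera("top");cv2.imwrite(f"pics/top15.png",im[:,:,::-1])
E
```

```text
time_s: 23.7
ee_pos: [0.4339, 0.3829, 0.1747]
tcp_rot: [0.974, 0.227, 0.0, 0.0]
wrist_force: [-0.1, 0.7, 0.1]
width: 0.0783
time_s: 24.45
ee_pos: [0.4351, 0.3839, 0.3388]
tcp_rot: [0.974, 0.227, 0.004, -0.001]
wrist_force: [0.3, 1.0, 1.0]
width: 0.0801
t 24.45 p [0.4351 0.3839 0.3388] q [ 0.5309  0.3686  1.4325 -0.0009  1.3319  1.6442] F [0.2739 1.0286 0.9988] w 0.0801
x [0.897  0.4419 0.0086] z [ 0.0079  0.0035 -1.    ]
```

View pics/scene15.png

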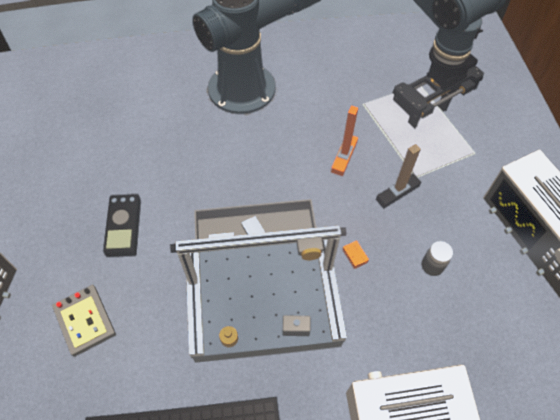

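View pics/w15.png

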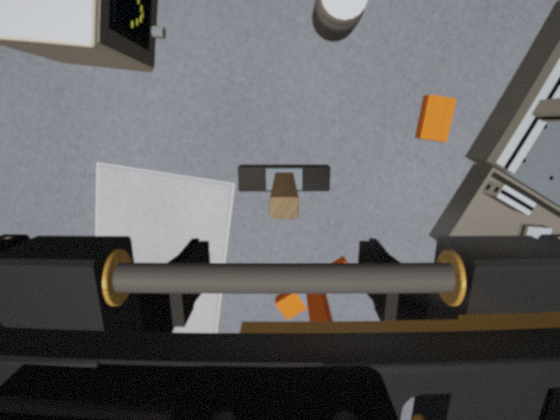

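View pics/top15.png

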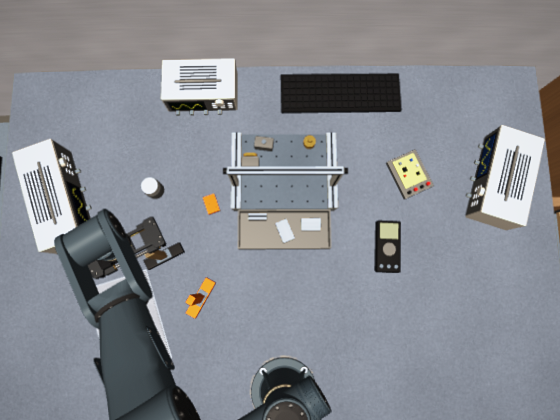

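```bash
python3 - <<'E'
import cv2
b=cv2.imread("pics/top15.png");cv2.imwrite("pics/c15.png",cv2.resize(b[195:255,230:340],None,fx=7,fy=7,interpolation=cv2.INTER_CUBIC))
from h import *
T=bot.get_calibration("top")
print(proj(T,[tcp(0,.15,0,0,0),tcp(0,-.15,0,0,0)]))
print(np.abs(cv2.imread("pics/scene15.png").astype(int)-cv2.imread("pics/scene0.png"))[260:355,185:345].max(), )
d=np.abs(cv2.imread("pics/scene15.png").astype(int)-cv2.imread("pics/scene0.png")).max(2)[:,:]
cv2.imwrite("pics/diff.png",np.clip(d*4,0,255).astype('uint8'))
E
```

```text
[[237.1461 208.6564]
 [330.3975 208.5519]]
131
```

View pics/c15.png

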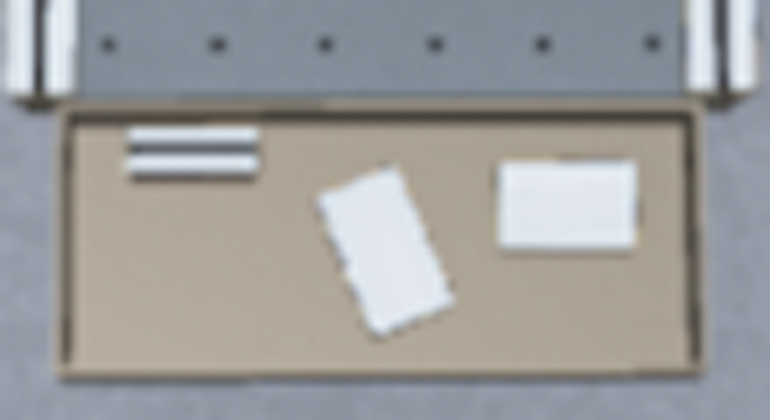

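View pics/diff.png

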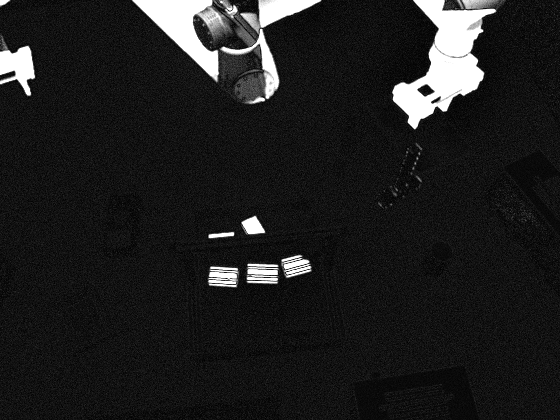

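All three offcuts lie inside the tray. The before/after difference shows only the offcuts and the arm changed, apart from a sub-pixel shift of the sweeper. Handing in.

```bash
python3 -c "
from cell import bot
print(bot.job_done())"
```

```text
the job is handed in; nothing more can be done
None
```

The job is done and handed in after about 24.6 s of the 61 s allowed. All three offcuts are in the tray and the sweeper is standing back where I found it, released.

**What I did:** I gripped the black-foot sweeper with the wooden handle at about 172 mm. I reached under the crossbar and swept the right and middle offcuts off together. I then went back in through the cleared space, slid left behind the last offcut and swept that off too.

**Last checks:**
- **Offcuts:** the top view shows all three inside the tray, two lying flat and one on its long edge. The deck is empty apart from the sensor block and the weight.
- **Sweeper:** it stands upright within about 1 mm of its starting place, judged by the gripper's release position and the pictures. The gripper is open and raised clear of it.
- **Other things:** comparing the scene before and after shows no visible movement of the crossbar, bystanders or look-alikes. Every wrist force reading I took stayed below about 5 N.

**One thing went wrong on the way:** my first attempt to lean the sweeper over on the left ran into a wrist singularity. It drifted about 5 cm sideways above the left curb, near the post. No contact showed in the forces or pictures. I backed out, fitted the arm's kinematics from its logged poses, and went in from the right with less lean instead.

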